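# Show the notched glass plate's label to the reader

## Robot

A 6-joint arm with a two-finger parallel gripper is mounted at the origin on a cart in front of the work surface, level with it; the furniture and walls round the work are solid. World frame = base frame: x ahead of the robot, y to its left, z up, the work surface at z = 0. Lengths are in m, angles in rad, forces in N, time in s.
With the tool pointing down it reaches from about 0.3 to 1 m from the base axis. Payload 5.1 kg.
Tool frame: the origin (TCP) lies at the very end of the fingers, on their centre line; the grasp point (between the pads) lies 19 mm behind it; z points along the fingers, y is the line along which they close (so a half turn about z gives the same grasp; the last joint's range is limited). The gripper opens to 95 mm and grips with 3 to 60 N. Pads are 20 mm wide; open, the fingers measure 119 mm over their backs; the gripper's body (75 mm by 180 mm) begins 59 mm behind the grasp point.
Start: joints at [-1.383, 0.124, 1.65, -0, 1.367, -0.083], TCP at [0.174, -0.626, 0.215] pointing down, gripper open.
Joint ranges: [-2.61, 2.61], [-1.02, 2.33], [0.03, 2.71], [-1.35, 4.49], [0.32, 2.68], [-2.91, 2.91]. Speed limits (rad/s): [2.57, 2.57, 3.14, 3.14, 3.14, 3.14].

## Interface

Orientations are given as a rotation vector (axis times angle).
In Python, from cell import bot gives the robot as it stands.
- The arm moves only by the tool step_arm, never from a script. Its argument "deltas" is a list that holds one entry, the list of rows, each a list of 4 numbers: the shift along the tool's x, y, z in m, then the turn about the tool's z in degrees. In form: [[[tx, ty, tz, roll], ...]]. A call has 1 to 8 rows; each row shifts and turns the commanded pose from where the row before left it, along the tool's axes as they then stand; what a row does not reach is not made up. A row lasts 1/8 s, in which the tool goes at most 62.5 mm and 10.7 degrees, less where a joint would pass 70% of its speed; a pose out of reach is approached as far as the arm can. A call is refused whole if a number of a shift passes 0.0625 or a number of a turn 10.7, either way. A call with a gripper value outside its range is refused whole. "grip" is the opening, from 0 (shut) to 1 (fully open), set as the call begins (left out, the last holds). The fingers move at their own pace and stop on an object; "squeeze" is the grip in N (left out, the last holds). Time passes only in rows, so rows that do not move let the fingers close. It gives the time, the measured TCP pose, the force, the opening and the grip force at its end, in the units of the state.
- bot.observe(): the state, without advancing time (a new reading comes with each control period).
- bot.capture(name): name is "scene" or "top" or "wrist"; returns the picture (480x640x3 uint8, red, green, blue); there is no depth.
- bot.camera_model(name): a dict with "fx", "fy", "cx", "cy" (pixels), "rvec" (rotation vector, rad) and "tvec" (3), from world to camera coordinates, as OpenCV has them; the wrist camera has in their place "T_tool_cam" (4x4, takes a point from camera to tool coordinates, whose origin is the TCP and whose axes are the flange's). Camera axes: x right, y down, z forward; pixel columns grow to the right and rows downward; lengths in m; the calibration is good to about 2 mm. A picture is of the moment at which its call begins: read the wrist's pose just before it. camera_model takes no time and is no camera call.
- bot.sign_off(): hands the job in; it is judged then, once.
The state is a dict: "time": time; "q": joint angles; "qvel": joint speeds; "effort": joint torques, N m; "tcp_pos": TCP position; "ee_rot": TCP orientation; "contact_force": force on the tool from outside, world axes, zero at the start; "moment": the same for the moment, N m; "gripper_width": opening from 0.0 (shut) to 1.0 (fully open); "finger_force": force on a finger pad.
Only numpy, scipy, OpenCV 4.12 (cv2) and the standard library are available. Lean on these libraries where they do the work, as an engineer would, in place of code of your own. Each camera call takes 0.05 s, during which the arm holds its last target. There are 200 camera calls.

## Task

Two glass plates stand on edge in wooden blocks; take the one with a small notch cut out of a top corner. The notch marks the frosted end, and when you see it at the upper right the label side faces you. Hold the plate by its clear glass, label turned up towards the reader's lens, with the label centred and square in front of the lens at the reading distance of 11 cm, and finish still holding it there, without touching the reader or disturbing the other plate.

Things in the scene. Friction and masses are not known exactly. Their poses are not given: they have to be found in the camera images.
- plate_centre (a point): Centre of the notched glass plate, 90 long, 6 thick, 60 mm high, 90 g, standing on its long edge in a slotted block. Axes: z up its height (top edge 30 mm above), x along its length away from the frosted end, y out of the label face. The frosted white end is the 30 mm at -x, the rest is clear; the 12 x 12 mm notch is the top corner at -x, upper right as seen from the label side.
- block_a: The fixed wooden block that holds the notched plate, 104 x 48 x 24 mm, origin under its centre, axes as the plate's. Slot 14 mm deep and 7.5 mm wide: the plate's centre is 40 mm over the bench, 16 mm over the block's top; 46 mm of the plate stand free. Either of the two blocks may be the nearer, and each may be turned up to 2.4 rad either way.
- label (a point): Centre of the paper label (22 x 30 mm) on the frosted end of the notched plate; it lies 30 mm to -x, 3 mm to +y and 3 mm to -z of plate_centre; same axes, y out of the label.
- blank_centre (a point): Centre of the other glass plate: the same size and slotted block, frosted at its -x end too, but with no notch and no label. It is to stay as it stands.
- focus (a point): The reading point, in the air 110 mm straight out from the reader's lens, about 187 mm above the bench. Axes: x from this point to the lens (35 degrees above level, leading away from the robot give or take 0.25 rad), y level, z square to both (obliquely up, towards the robot).
- reader: The fixed label reader: 90 x 74 mm foot, upright column and an inclined grey box (60 x 56 x 50 mm) with a round 40 mm lens barrel that looks down towards the robot. Origin on the bench under the column's front: the focus lies 110 mm to -x of it and 187 mm up, the lens 20 mm to -x and 250 mm up; the top is about 0.32 m above the bench.

How it is judged:
By the outcome, as a careful person would: the job done as asked, in the order asked, and still so for the second after the job is handed in, while the arm keeps its last pose, push and grip.
It also fails if it takes over 45 s, if anything falls off the work surface, if the arm or the gripper's body presses on something with over 40 N, if the wrist force passes 120 N, or if a joint passes its speed limit or range.

## Working session

There is one attempt and no reset: what is moved stays moved. The work goes in short steps, Python scripts to look and compute and a tool call to move; the robot and the scene stay as the last step left them, time stands still between calls to the robot, and variables do not carry over. Pictures are saved under pics/ and viewed, at most 10 in all, crops included, and the job is handed in when it is done.

Besides the shell and the picture viewer there is one more tool, called after "Emit:" in YAML: its name, and indented under it one key for each argument. step_arm: Moves the arm, as the interface text tells. Its arguments: {"type":"object","properties":{"deltas":{"type":"array"},"grip":{"type":"number"},"squeeze":{"type":"number"}},"required":["deltas"]}

```bash
ls; mkdir -p pics; python3 - <<'E'
from cell import bot
import cv2
print(bot.observe())
for n in ["scene","top"]:
    cv2.imwrite(f"pics/{n}0.png",bot.capture(n)[:,:,::-1]); print(n,bot.camera_model(n))
print(bot.camera_model("wrist"))
E
```

```text
pics
{'time': 0.0, 'q': array([-1.38259825e+00,  1.24483273e-01,  1.65160874e+00, -8.15346031e-06,
        1.36746150e+00, -8.26321085e-02]), 'qvel': array([ 6.18848207e-04,  5.34783039e-05, -1.05377840e-03,  6.26113802e-05,
       -1.35406858e-04, -1.62379152e-04]), 'effort': array([ 3.93942873e-04, -4.17600060e+01, -3.59930778e+01,  7.76099344e-02,
        4.93983342e-02, -1.90245819e-04]), 'tcp_pos': array([ 0.17373158, -0.62572501,  0.21343973]), 'ee_rot': array([-3.11089242e+00, -4.23858356e-01,  1.74916715e-04]), 'contact_force': array([ 0.40861861, -0.03946975, -0.77236983]), 'moment': array([ 0.01974902, -0.03086847,  0.03394841]), 'finger_force': 0.0, 'gripper_width': 0.99779690856845}
scene {'fx': 622.5949669655353, 'fy': 622.5949669655353, 'cx': 314.6670237912956, 'cy': 232.01797167485017, 'rvec': array([ 1.06513908, -2.27540988,  1.15043743]), 'tvec': array([0.28024792, 0.37883256, 1.14256276])}
top {'fx': 619.8213513986153, 'fy': 619.8213513986153, 'cx': 331.3477391412715, 'cy': 243.78607415037646, 'rvec': array([ 2.12312052, -2.15041249,  0.16789213]), 'tvec': array([-0.06805887,  0.55995856,  1.29655569])}
{'fx': 356.9175907612344, 'fy': 356.9175907612344, 'cx': 319.78443394102686, 'cy': 241.5782765869511, 'T_tool_cam': array([[-3.39675625e-04, -9.67988415e-01, -2.50994647e-01,
         7.18812966e-02],
       [ 9.99999941e-01, -3.43549735e-04, -2.83808516e-05,
        -5.77088032e-04],
       [-5.87568087e-05, -2.50994641e-01,  9.67988474e-01,
        -1.69617336e-01],
       [ 0.00000000e+00,  0.00000000e+00,  0.00000000e+00,
         1.00000000e+00]])}
```

View pics/scene0.png

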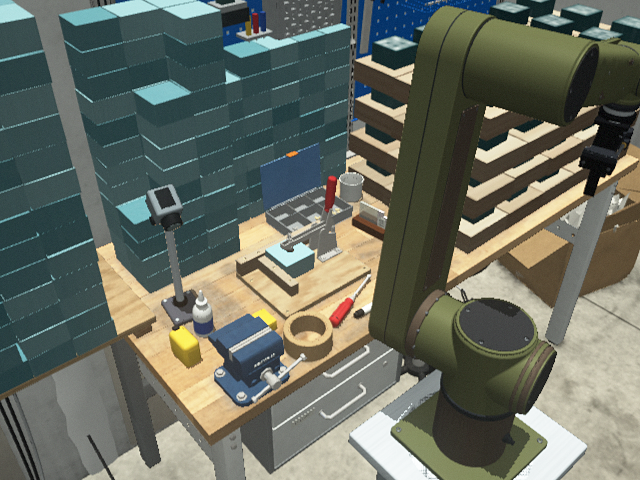

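View pics/top0.png

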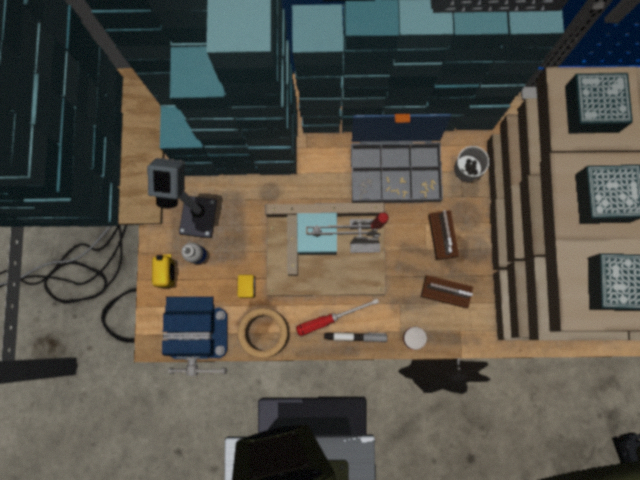

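The scene picture shows the reader at left (column foot about (180,305)), with the blocks hidden behind the arm. The top picture shows two dark blocks at about (443,233) and (447,291), and the reader foot at about (198,216).

```bash
cat > h.py <<'E'
import numpy as np, cv2
from cell import bot
from scipy.spatial.transform import Rotation as R
def cam(n):
    m=bot.camera_model(n); K=np.array([[m['fx'],0,m['cx']],[0,m['fy'],m['cy']],[0,0,1]])
    if n=='wrist':
        s=bot.observe(); T=np.eye(4); T[:3,:3]=R.from_rotvec(s['ee_rot']).as_matrix(); T[:3,3]=s['tcp_pos']
        W=np.linalg.inv(T@m['T_tool_cam']); return K,W[:3,:3],W[:3,3]
    return K,R.from_rotvec(m['rvec']).as_matrix(),np.array(m['tvec'])
def toz(c,uv,z):
    K,Rm,t=c; C=-Rm.T@t; d=Rm.T@np.linalg.inv(K)@np.array([*uv,1.]); return C+d*(z-C[2])/d[2]
def proj(c,P):
    K,Rm,t=c; p=(K@(Rm@np.atleast_2d(P).T+t[:,None])); return (p[:2]/p[2]).T
E
python3 - <<'E'
from h import *
i=cv2.imread('pics/top0.png')
a=cv2.resize(i[200:315,410:490],None,fx=5,fy=5,interpolation=cv2.INTER_CUBIC)
b=cv2.resize(i[150:245,140:225],None,fx=4.5,fy=4.5,interpolation=cv2.INTER_CUBIC)
o=np.zeros((575,400+b.shape[1],3),np.uint8);o[:a.shape[0],:400]=a;o[:b.shape[0],400:]=b
cv2.imwrite('pics/c1.png',o)
c=cam('top')
for uv in [(443,233),(447,291)]: print(toz(c,uv,.024))
for uv in [(198,216)]: print(toz(c,uv,0))
E
```

```text
[ 0.58321699 -0.32133751  0.024     ]
[ 0.45535016 -0.32475704  0.024     ]
[0.63365045 0.22479432 0.        ]
```

View pics/c1.png

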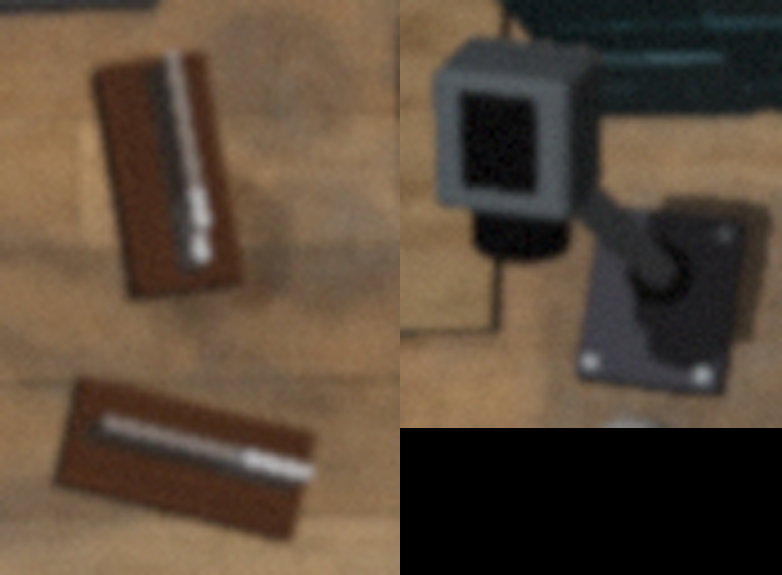

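The far block's plate, at about (0.583,-0.321), has a step near its bottom (frosted) end at crop (205,220), so it looks like the notched one. The near plate is unbroken, frosted at right. The reader box tops out at crop (515,120), with the lens towards the robot. The moves can only roll about tool z, so I need to see how a pose at the edge of reach behaves, since the plate has to be tilted. I'll test that high in free air.

Emit:
step_arm:
  deltas:
    - [[0, 0, -0.06, 0], [0, 0, -0.06, 0], [0, 0, -0.06, 0], [0, 0, -0.06, 0], [0, 0, -0.06, 0], [0, 0, -0.06, 0], [0, 0, -0.06, 0], [0, 0, -0.06, 0]]

```text
time: 1.1
tcp_pos: [0.1737, -0.6258, 0.6963]
ee_rot: [-3.113, -0.424, 0.0]
contact_force: [-0.9, -0.5, 1.2]
gripper_width: 1.0
finger_force: 0.0
```

Emit:
step_arm:
  deltas:
    - [[0, 0, -0.06, 0], [0, 0, -0.06, 0], [0, 0, -0.06, 0], [0, 0, -0.06, 0], [0, 0, -0.06, 0], [0, 0, -0.06, 0], [0, 0, -0.06, 0], [0, 0, -0.06, 0]]

```text
time: 2.1
tcp_pos: [0.1294, -0.4662, 0.903]
ee_rot: [2.985, 0.407, 0.026]
contact_force: [1.2, -0.8, 0.5]
gripper_width: 1.005
finger_force: 0.0
```

```bash
python3 - <<'E'
from h import *
s=bot.observe();print(s['q'],s['tcp_pos'],s['ee_rot']);print(R.from_rotvec(s['ee_rot']).as_matrix())
E
```

```text
[-1.42035442  0.37384763  0.02560195  0.03022054  2.61273052 -0.09323072] [ 0.12939286 -0.46623596  0.90299961] [2.9849607  0.40658019 0.02599452]
[[ 9.63575467e-01  2.65217123e-01  3.43831027e-02]
 [ 2.67436371e-01 -9.55420313e-01 -1.25099216e-01]
 [-3.28139445e-04  1.29737828e-01 -9.91548278e-01]]
```

Emit:
step_arm:
  deltas:
    - [[0, 0, 0.04, 0], [0, 0, 0.04, 0], [0, 0, 0.04, 0]]

```text
time: 2.48
tcp_pos: [0.1337, -0.4826, 0.8001]
ee_rot: [2.987, 0.407, 0.026]
contact_force: [-0.9, -0.5, -0.3]
gripper_width: 1.003
finger_force: 0.0
```

```bash
python3 - <<'E'
from h import *
s=bot.observe();print(s['q'],s['tcp_pos'],s['ee_rot']);print(R.from_rotvec(s['ee_rot']).as_matrix())
E
```

```text
[-1.41662557  0.01418033  0.7476886   0.01945326  2.2521674  -0.10315213] [ 0.13371284 -0.48262779  0.80013093] [2.98679665 0.40650777 0.02649653]
[[ 9.63622185e-01  2.65038950e-01  3.44476283e-02]
 [ 2.67268072e-01 -9.55704256e-01 -1.23276734e-01]
 [ 2.48609008e-04  1.27998947e-01 -9.91774273e-01]]
```

The tilt gained at the limit of reach persists, so tilting is possible by pushing against it. I'll fit the kinematics and an IK model so I can plan that.

```bash
cat > kin.py <<'E'
import numpy as np
from scipy.optimize import least_squares
from scipy.spatial.transform import Rotation as R
LO=np.array([-2.61,-1.02,.0256,-1.35,.32,-2.91]);HI=np.array([2.61,2.33,2.71,4.49,2.68,2.91])
def fk(q,p):
    a1,d1,L2,L3,e,Lt=p
    Rz=lambda a:R.from_euler('z',a);Ry=lambda a:R.from_euler('y',a)
    A=Rz(q[0]);B=A*Ry(q[1]);C=B*Ry(q[2]);D=C*Rz(q[3])*Ry(q[4]);E=D*Rz(q[5])
    x=A.apply([a1,0,d1])+B.apply([0,0,L2])+C.apply([e,0,L3])+D.apply([0,0,Lt])
    return x,E
E
python3 - <<'E'
from kin import *
D=[([-1.38259825,.124483273,1.65160874,0,1.3674615,-.0826321],[.17373,-.62573,.21344],[-3.11089,-.42386,.000175]),
([-1.42035442,0.37384763,0.02560195,0.03022054,2.61273052,-0.09323072],[0.12939286,-0.46623596,0.90299961],[2.9849607,0.40658019,0.02599452]),
([-1.41662557,0.01418033,0.7476886,0.01945326,2.2521674,-0.10315213],[0.13371284,-0.48262779,0.80013093],[2.98679665,0.40650777,0.02649653])]
f=lambda p:np.ravel([fk(np.array(q),p)[0]-x for q,x,_ in D])
s=least_squares(f,[0,.3,.4,.4,0,.25]);print(s.x,np.abs(s.fun).max(), s.jac.shape,np.linalg.svd(s.jac)[1])
for q,x,r in D: print((fk(np.array(q),s.x)[1].inv()*R.from_rotvec(r)).as_rotvec())
E
```

```text
[-0.13488929  1.68106146  0.58601133  0.69186267 -0.14718728  2.05793078] 0.053773164287308134 (9, 6) [3.33531378 2.36647025 0.86757159 0.70299729 0.16756251 0.02318902]
[ 8.27989281e-06 -3.84390123e-06  1.57079343e+00]
[3.07846347e-09 8.74397975e-10 1.57079633e+00]
[-1.03650477e-09 -4.93343878e-09  1.57079632e+00]
```

```bash
cat > kin.py <<'E'
import numpy as np
from scipy.optimize import least_squares
from scipy.spatial.transform import Rotation as R
LO=np.array([-2.61,-1.02,.0256,-1.35,.32,-2.91]);HI=np.array([2.61,2.33,2.71,4.49,2.68,2.91])
def fk(q,p):
    d1,L2,L3,Lt,b=p
    Rz=lambda a:R.from_euler('z',a);Ry=lambda a:R.from_euler('y',a)
    A=Rz(q[0]);B=A*Ry(q[1]);C=B*Ry(q[2]);D=C*Rz(q[3])*Ry(q[4]);E=D*Rz(q[5]+np.pi/2)
    x=A.apply([0,b,d1])+B.apply([0,0,L2])+C.apply([0,0,L3])+D.apply([0,0,Lt])
    return x,E
E
python3 - <<'E'
from kin import *
D=[([-1.38259825,.124483273,1.65160874,0,1.3674615,-.0826321],[.17373,-.62573,.21344],[-3.11089,-.42386,.000175]),
([-1.42035442,0.37384763,0.02560195,0.03022054,2.61273052,-0.09323072],[0.12939286,-0.46623596,0.90299961],[2.9849607,0.40658019,0.02599452]),
([-1.41662557,0.01418033,0.7476886,0.01945326,2.2521674,-0.10315213],[0.13371284,-0.48262779,0.80013093],[2.98679665,0.40650777,0.02649653])]
f=lambda p:np.ravel([fk(np.array(q),p)[0]-x for q,x,_ in D])
s=least_squares(f,[.3,.4,.4,.25,.05]);print(repr(s.x),np.abs(s.fun).max(),np.linalg.svd(s.jac)[1])
p=s.x
# simulate ceiling push with weight w
q0=np.array(D[0][0])
def step(q,d,roll,w):
    x,E=fk(q,p);xt=x+E.apply(d);Et=E*R.from_euler('z',np.radians(roll))
    g=lambda q:np.r_[fk(q,p)[0]-xt,w*(Et.inv()*fk(q,p)[1]).as_rotvec()]
    return least_squares(g,np.clip(q,LO+1e-6,HI-1e-6),bounds=(LO,HI)).x
for w in [.03,.1,.2,.4,1]:
    q=q0.copy()
    for i in range(16): q=step(q,[0,0,-.06],0,w)
    x,E=fk(q,p);print(w,q.round(3),x.round(3),E.as_matrix()[:,2].round(3))
E
```

```text
array([0.47426969, 0.44577732, 0.61502609, 0.56833232, 0.05080414]) 0.010663491474389164 [3.12856203 1.73212012 1.44507701 0.34360694 0.0744731 ]
0.03 [-1.915  0.054  0.026  0.57   2.27  -0.065] [ 0.131 -0.481  1.139] [ 0.189 -0.696 -0.693]
0.1 [-1.835  0.067  0.026  0.487  2.284 -0.067] [ 0.131 -0.482  1.126] [ 0.184 -0.676 -0.713]
0.2 [-1.682  0.107  0.026  0.328  2.328 -0.072] [ 0.131 -0.482  1.088] [ 0.167 -0.613 -0.772]
0.4 [-1.509  0.22   0.026  0.137  2.46  -0.083] [ 0.129 -0.477  0.992] [ 0.112 -0.411 -0.905]
1 [-1.428  0.384  0.026  0.026  2.63  -0.105] [ 0.124 -0.457  0.886] [ 0.027 -0.099 -0.995]
```

```bash
cat > kin.py <<'E'
import numpy as np
from scipy.optimize import least_squares
from scipy.spatial.transform import Rotation as R
LO=np.array([-2.61,-1.02,.0256,-1.35,.32,-2.91]);HI=np.array([2.61,2.33,2.71,4.49,2.68,2.91])
def fk(q,p):
    d1,L2,L3,Lt,b,e,bw,ew=p
    Rz=lambda a:R.from_euler('z',a);Ry=lambda a:R.from_euler('y',a)
    A=Rz(q[0]);B=A*Ry(q[1]);C=B*Ry(q[2]);F=C*Rz(q[3]);D=F*Ry(q[4]);E=D*Rz(q[5]+np.pi/2)
    x=A.apply([0,b,d1])+B.apply([0,0,L2])+C.apply([e,0,L3])+D.apply([ew,bw,Lt])
    return x,E
def step(q,d,roll,w,p):
    x,E=fk(q,p);xt=x+E.apply(d);Et=E*R.from_euler('z',np.radians(roll))
    g=lambda q:np.r_[fk(q,p)[0]-xt,w*(Et.inv()*fk(q,p)[1]).as_rotvec()]
    return least_squares(g,np.clip(q,LO+1e-6,HI-1e-6),bounds=(LO,HI)).x
E
cat > fit.py <<'E'
from kin import *
D=[([-1.38259825,.124483273,1.65160874,0,1.3674615,-.0826321],[.17373,-.62573,.21344]),
([-1.42035442,0.37384763,0.02560195,0.03022054,2.61273052,-0.09323072],[0.12939286,-0.46623596,0.90299961]),
([-1.41662557,0.01418033,0.7476886,0.01945326,2.2521674,-0.10315213],[0.13371284,-0.48262779,0.80013093])]
for idx in [(0,1,2,3,4,5),(0,1,2,3,4,7),(0,1,2,3,6,5),(0,1,2,3,4,6)]:
    def full(v):
        p=np.zeros(8);p[list(idx)]=v;return p
    f=lambda v:np.ravel([fk(np.array(q),full(v))[0]-x for q,x in D])
    s=least_squares(f,np.array([.3,.4,.4,.25,.05,0.01,0.01,.01])[list(idx)]);print(idx,s.x.round(4),np.abs(s.fun).max(),np.linalg.svd(s.jac)[1][-1])
E
python3 fit.py
```

```text
(0, 1, 2, 3, 4, 5) [0.2232 0.4524 0.6131 0.2922 0.0536 0.0424] 2.84859929827741e-06 0.04210215425556219
(0, 1, 2, 3, 4, 7) [0.5333 0.4875 0.6343 0.6752 0.0501 0.0328] 0.005870301196918337 0.06706614890824951
(0, 1, 2, 3, 6, 5) [0.23   0.4544 0.6127 0.3014 0.0535 0.0421] 0.00025579536447550844 0.04216343040854804
(0, 1, 2, 3, 4, 6) [ 0.5698  0.4835  0.6078  0.7063 -0.9578  1.0074] 0.011711945900145793 0.0047504466329345236
```

```bash
cat >> kin.py <<'E'
P=np.array([.2232,.4524,.6131,.2922,.0536,.0424,0,0])
E
sed -i 's/^P=.*//' kin.py; python3 - <<'E'
s=open('fit.py').read().replace("print(idx","print(repr(full(s.x))) if idx[5]==5 and idx[4]==4 else 0;print(idx")
open('fit.py','w').write(s)
E
python3 fit.py | head -3 ; (echo -n "P=np."; python3 fit.py | grep -A1 array | sed '/(0/d') >> kin.py; tail -3 kin.py
python3 - <<'E'
from kin import *
q0=np.array([-1.38259825,.124483273,1.65160874,0,1.3674615,-.0826321])
for w in [.1,.2,.3,.5,.7,1,1.5]:
    q=q0.copy()
    for i in range(16): q=step(q,[0,0,-.06],0,w,P)
    x,E=fk(q,P);print(w,q.round(3),x.round(3),E.as_matrix()[:,2].round(3))
w=.3
q0=np.array([-1.41662557,0.01418033,0.7476886,0.01945326,2.2521674,-0.10315213])
# inward push at various heights
for z in [.8,.5,.3,.1]:
    q=q0.copy(); x,E=fk(q,P)
    def mv(q,d,n):
        for i in range(n):
            _,E=fk(q,P); q=step(q,E.inv().apply(d),0,w,P)
        return q
    n=int(np.ceil(abs(.8-z)/.06)); q=mv(q,np.array([0,0,-.06]),n)
    for k in range(3):
        q=mv(q,np.array([-.26,.96,0])*.06,5); x,E=fk(q,P);print(z,k,q.round(2),x.round(3),E.as_matrix()[:,2].round(3))
E
```

```text
array([0.22321797, 0.45240424, 0.61310263, 0.29219414, 0.05359811,
       0.04239313, 0.        , 0.        ])
(0, 1, 2, 3, 4, 5) [0.2232 0.4524 0.6131 0.2922 0.0536 0.0424] 2.84859929827741e-06 0.04210215425556219
    return least_squares(g,np.clip(q,LO+1e-6,HI-1e-6),bounds=(LO,HI)).x

P=np.Traceback (most recent call last):
  File "fit.py", line 1, in <module>
    from kin import *
  File "kin.py", line 16
    P=np.
         ^
SyntaxError: invalid syntax
Traceback (most recent call last):
  File "kin.py", line 16
    P=np.
         ^
SyntaxError: invalid syntax
```

```bash
sed -i 's/^P=.*/P=np.array([0.22321797,0.45240424,0.61310263,0.29219414,0.05359811,0.04239313,0,0])/' kin.py
python3 - <<'E'
from kin import *
q0=np.array([-1.38259825,.124483273,1.65160874,0,1.3674615,-.0826321])
for w in [.05,.1,.2,.3,.5,.7,1]:
    q=q0.copy()
    for i in range(16): q=step(q,[0,0,-.06],0,w,P)
    x,E=fk(q,P);print(w,q.round(3),x.round(3),E.as_matrix()[:,2].round(3))
w=.3
q0=np.array([-1.41662557,0.01418033,0.7476886,0.01945326,2.2521674,-0.10315213])
for z in [.8,.5,.3]:
    q=q0.copy(); x,E=fk(q,P)
    def mv(q,d,n):
        for i in range(n):
            _,E=fk(q,P); q=step(q,E.inv().apply(d),0,w,P)
        return q
    n=int(np.ceil(abs(.8-z)/.06)); q=mv(q,np.array([0,0,-.06]),n)
    for k in range(3):
        q=mv(q,np.array([-.26,.96,0])*.06,4); x,E=fk(q,P);print(z,k,q.round(2),x.round(3),E.as_matrix()[:,2].round(3))
E
```

```text
0.05 [-1.544  0.15   0.026  0.221  2.001 -0.046] [ 0.124 -0.447  1.102] [ 0.221 -0.795 -0.565]
0.1 [-1.531  0.162  0.026  0.205  2.047 -0.048] [ 0.124 -0.449  1.085] [ 0.212 -0.762 -0.612]
0.2 [-1.491  0.209  0.026  0.154  2.207 -0.055] [ 0.126 -0.454  1.029] [ 0.173 -0.623 -0.763]
0.3 [-1.457  0.27   0.026  0.102  2.384 -0.066] [ 0.127 -0.458  0.972] [ 0.12  -0.432 -0.894]
0.5 [-1.429  0.346  0.026  0.047  2.575 -0.087] [ 0.127 -0.459  0.918] [ 0.052 -0.188 -0.981]
0.7 [-1.42   0.375  0.026  0.026  2.64  -0.097] [ 0.127 -0.46   0.901] [ 0.027 -0.097 -0.995]
1 [-1.416  0.392  0.026  0.013  2.676 -0.105] [ 0.128 -0.46   0.893] [ 0.013 -0.047 -0.999]
0.8 0 [-1.54 -0.44  1.1   0.04  2.35 -0.2 ] [ 0.071 -0.252  0.8  ] [ 0.034 -0.123 -0.992]
0.8 1 [-0.5  -0.75  1.2  -0.31  2.59  0.53] [ 0.023 -0.005  0.8  ] [-0.01  -0.177 -0.984]
0.8 2 [-1.28 -1.02  1.12 -0.24  2.68 -0.21] [-0.032  0.181  0.793] [-0.004 -0.358 -0.934]
0.5 0 [-1.54 -0.9   2.03  0.03  1.89 -0.22] [ 0.071 -0.252  0.44 ] [ 0.034 -0.123 -0.992]
0.5 1 [-1.61 -1.02  1.98 -0.07  2.31 -0.35] [ 0.035 -0.105  0.486] [-0.046  0.135 -0.99 ]
0.5 2 [-1.12 -1.02  1.88 -0.07  2.68  0.11] [0.037 0.025 0.557] [-0.2    0.339 -0.919]
0.3 0 [-1.53 -1.02  2.37  0.03  1.67 -0.23] [ 0.072 -0.254  0.26 ] [ 0.033 -0.117 -0.993]
0.3 1 [-1.51 -1.02  2.35 -0.07  2.07 -0.23] [ 0.045 -0.143  0.281] [-0.078  0.253 -0.964]
0.3 2 [-1.4  -1.02  2.4  -0.15  2.39 -0.18] [ 0.033 -0.047  0.301] [-0.2    0.564 -0.801]
```

```bash
cat >> kin.py <<'E'
W=.62
def sim(q,rows,w=W):
    for r in rows:
        q=step(q,r[:3],r[3],w,P)
    x,E=fk(q,P); print('q',q.round(3),'x',x.round(4),'z',E.as_matrix()[:,2].round(4),'y',E.as_matrix()[:,1].round(3)); return q
def td(q,d):  # world shift -> tool shift
    return fk(q,P)[1].inv().apply(d)
E
python3 - <<'E'
from kin import *
from cell import bot
q=bot.observe()['q']
d=td(q,[.286,.483,0])/10;print(d); q=sim(q,[[*d,10]]*10)
d=td(q,[-.55,.48,0])/12;print(d)
r=[[*R.from_euler('z',-np.radians(0*i)).apply(d),0] for i in range(12)]
q=sim(q,r)
for i in range(3): q=sim(q,[[0,0,-.06,0]])
E
```

```text
Traceback (most recent call last):
  File "kin.py", line 16
    P=np.array([0.22321797,0.45240424,0.61310263,0.29219414,0.05359811,0.04239313,0,0])W=.62
                                                                                       ^
SyntaxError: invalid syntax
```

```bash
sed -i 's/0,0\])W=/0,0])\nW=/' kin.py; python3 - <<'E'
from kin import *
from cell import bot
q0=bot.observe()['q']
q=q0
d=td(q,[.36,.44,0])/10;print(d); q=sim(q,[[*d.round(3),-5]]*8);q=sim(q,[[*d.round(3),0]]*2)
d=td(q,[-.52,.5,0])/12;print(d); q=sim(q,[[*d.round(3),0]]*6);q=sim(q,[[*d.round(3),0]]*6)
for i in range(4): q=sim(q,[[0,0,-.06,0]])
E
```

```text
[ 0.04645019 -0.03250959 -0.00418406]
q [-0.3   -0.357  1.086 -0.15   2.338  0.194] x [ 0.295  -0.068   0.7865] z [ 0.0344 -0.1233 -0.9918] y [ 0.822 -0.56   0.098]
q [ 0.097 -0.354  1.098 -0.181  2.367  0.567] x [0.2926 0.0453 0.7804] z [ 0.0344 -0.1233 -0.9918] y [ 0.822 -0.56   0.098]
[ 0.00952199 -0.05898537 -0.00662926]
q [ 1.338 -0.277  1.04  -0.102  2.488  1.863] x [0.0341 0.298  0.7823] z [ 0.0344 -0.1233 -0.9918] y [ 0.822 -0.56   0.098]
q [1.866 0.489 0.188 0.006 2.593 2.473] x [-0.2244  0.5506  0.7843] z [ 0.0344 -0.1233 -0.9918] y [ 0.822 -0.56   0.098]
q [1.862 0.552 0.026 0.009 2.676 2.472] x [-0.2173  0.5351  0.8084] z [ 0.0283 -0.109  -0.9936] y [ 0.823 -0.562  0.085]
q [1.857 0.522 0.029 0.012 2.68  2.47 ] x [-0.2098  0.5183  0.8247] z [ 0.0198 -0.0869 -0.996 ] y [ 0.823 -0.564  0.066]
q [1.851 0.488 0.038 0.016 2.68  2.468] x [-0.2024  0.5015  0.84  ] z [ 0.0111 -0.0642 -0.9979] y [ 0.824 -0.565  0.046]
q [1.845 0.456 0.046 0.02  2.68  2.466] x [-0.1949  0.4846  0.8547] z [ 0.0023 -0.041  -0.9992] y [ 0.824 -0.566  0.025]
```

```bash
python3 - <<'E'
from kin import *
from cell import bot
q=bot.observe()['q']
q=sim(q,[[.046,-.033,-.004,-5]]*8);q=sim(q,[[.046,-.033,-.004,0]]*2)
d=td(q,[-.43,.455,0])/10;print(d); q=sim(q,[[*d.round(3),0]]*10);
q1=q
for i in range(6): q=sim(q,[[0,0,-.06,0]])
print();q=q1
for i in range(6): q=sim(q,[[*td(q,[-.015,.055,0]),0]])
E
```

```text
q [-0.3   -0.357  1.086 -0.15   2.338  0.194] x [ 0.295  -0.068   0.7865] z [ 0.0344 -0.1233 -0.9918] y [ 0.822 -0.56   0.098]
q [ 0.097 -0.354  1.098 -0.181  2.367  0.567] x [0.2926 0.0453 0.7804] z [ 0.0344 -0.1233 -0.9918] y [ 0.822 -0.56   0.098]
[ 0.01285097 -0.0608591  -0.00709034]
q [ 1.742  0.203  0.584 -0.021  2.482  2.329] x [-0.1376  0.5022  0.7792] z [ 0.0344 -0.1233 -0.9918] y [ 0.822 -0.56   0.098]
q [ 1.743  0.423  0.163 -0.028  2.68   2.321] x [-0.139   0.5073  0.8334] z [ 0.0338 -0.1199 -0.9922] y [ 0.823 -0.561  0.096]
q [ 1.74   0.406  0.15  -0.028  2.68   2.318] x [-0.1355  0.495   0.8463] z [ 0.0281 -0.0912 -0.9954] y [ 0.823 -0.563  0.075]
q [ 1.737  0.388  0.139 -0.026  2.68   2.316] x [-0.1319  0.4819  0.859 ] z [ 0.0225 -0.0628 -0.9978] y [ 0.824 -0.564  0.054]
q [ 1.734  0.369  0.13  -0.025  2.68   2.314] x [-0.1282  0.468   0.8715] z [ 0.017  -0.0347 -0.9993] y [ 0.824 -0.565  0.034]
q [ 1.731  0.348  0.122 -0.023  2.68   2.312] x [-0.1243  0.4533  0.8837] z [ 0.0116 -0.007  -0.9999] y [ 0.824 -0.566  0.014]
q [ 1.727  0.326  0.116 -0.021  2.68   2.309] x [-0.1205  0.438   0.8956] z [ 0.0063  0.0205 -0.9998] y [ 0.825 -0.566 -0.006]

q [ 1.751  0.386  0.348 -0.021  2.535  2.337] x [-0.1526  0.5572  0.7792] z [ 0.0344 -0.1233 -0.9918] y [ 0.822 -0.56   0.098]
q [ 1.757  0.614  0.026 -0.021  2.625  2.342] x [-0.1656  0.6047  0.7695] z [ 0.0332 -0.1186 -0.9924] y [ 0.823 -0.561  0.094]
q [ 1.761  0.652  0.026 -0.017  2.573  2.349] x [-0.1748  0.6385  0.7437] z [ 0.0294 -0.1046 -0.9941] y [ 0.823 -0.562  0.083]
q [ 1.764  0.688  0.026 -0.013  2.521  2.356] x [-0.1835  0.6706  0.7179] z [ 0.0251 -0.0891 -0.9957] y [ 0.823 -0.563  0.071]
q [ 1.766  0.722  0.026 -0.01   2.469  2.361] x [-0.1918  0.7012  0.6922] z [ 0.0205 -0.0721 -0.9972] y [ 0.824 -0.564  0.058]
q [ 1.769  0.755  0.026 -0.007  2.417  2.366] x [-0.1997  0.7303  0.6667] z [ 0.0154 -0.0536 -0.9984] y [ 0.824 -0.565  0.043]
```

Emit:
step_arm:
  deltas:
    - [[0.046, -0.033, -0.004, -5], [0.046, -0.033, -0.004, -5], [0.046, -0.033, -0.004, -5], [0.046, -0.033, -0.004, -5], [0.046, -0.033, -0.004, -5], [0.046, -0.033, -0.004, -5], [0.046, -0.033, -0.004, -5], [0.046, -0.033, -0.004, -5]]

```text
time: 3.48
tcp_pos: [0.2943, -0.0677, 0.7877]
ee_rot: [2.669, 1.408, -0.039]
contact_force: [0.9, 0.8, -0.6]
gripper_width: 0.997
finger_force: 0.0
```

Emit:
step_arm:
  deltas:
    - [[0.046, -0.033, -0.004, 0], [0.046, -0.033, -0.004, 0], [0.013, -0.061, -0.007, 0], [0.013, -0.061, -0.007, 0], [0.013, -0.061, -0.007, 0], [0.013, -0.061, -0.007, 0], [0.013, -0.061, -0.007, 0], [0.013, -0.061, -0.007, 0]]

```text
time: 4.47
tcp_pos: [0.0383, 0.3126, 0.7824]
ee_rot: [2.672, 1.407, -0.038]
contact_force: [2.0, 0.6, -0.2]
gripper_width: 1.0
finger_force: 0.0
```

Emit:
step_arm:
  deltas:
    - [[0.013, -0.061, -0.007, 0], [0.013, -0.061, -0.007, 0], [0.013, -0.061, -0.007, 0], [0.013, -0.061, -0.007, 0], [0, 0, -0.06, 0], [0, 0, -0.06, 0], [0, 0, -0.06, 0], [0, 0, -0.06, 0]]

```text
time: 5.48
tcp_pos: [-0.1266, 0.4806, 0.8734]
ee_rot: [2.77, 1.459, 0.02]
contact_force: [1.3, -0.6, 0.3]
gripper_width: 0.999
finger_force: 0.0
```

```bash
python3 - <<'E'
from kin import *
from cell import bot
q=bot.observe()['q'];print(bot.observe()['time']);sim(q,[])
for a in (.01,.02,.03,.04,.06): sim(q,[[0,0,-a,0]])
E
```

```text
5.475
q [ 1.729  0.415  0.052 -0.034  2.68   2.3  ] x [-0.1266  0.4806  0.8734] z [ 0.016  -0.0034 -0.9999] y [ 0.825 -0.566  0.015]
q [ 1.729  0.409  0.054 -0.034  2.68   2.3  ] x [-0.1259  0.4774  0.8757] z [ 1.520e-02  7.000e-04 -9.999e-01] y [ 0.825 -0.566  0.012]
q [ 1.728  0.404  0.055 -0.034  2.68   2.299] x [-0.1252  0.4743  0.878 ] z [ 0.0144  0.0048 -0.9999] y [ 0.825 -0.566  0.009]
q [ 1.728  0.399  0.056 -0.033  2.68   2.299] x [-0.1245  0.4712  0.8802] z [ 0.0136  0.0089 -0.9999] y [ 0.825 -0.566  0.006]
q [ 1.727  0.394  0.057 -0.033  2.68   2.299] x [-0.1238  0.4682  0.8824] z [ 0.0128  0.0131 -0.9998] y [ 0.825 -0.565  0.003]
q [ 1.726  0.384  0.058 -0.032  2.68   2.298] x [-0.1224  0.4625  0.8866] z [ 0.0112  0.0214 -0.9997] y [ 0.825 -0.565 -0.003]
```

```bash
cat >> kin.py <<'E'
def plan(q,goal,n,roll):
    rows=[]
    for i in range(n):
        x,E=fk(q,P); d=E.inv().apply((np.array(goal)-x)/(n-i)).round(3)
        r=[*d.tolist(),roll]; rows.append(r); q=step(q,d,roll,W,P)
    print('['+', '.join('[%g, %g, %g, %g]'%tuple(r) for r in rows)+']'); return sim(q,[])
E
python3 - <<'E'
from kin import *
from cell import bot
q=bot.observe()['q']
q=plan(q,[.28,.15,.75],8,-8.0)
q=plan(q,[.45,-.26,.40],8,-8.0)
E
```

```text
[[-0.005, 0.065, 0.016, -8], [-0.014, 0.064, 0.016, -8], [-0.023, 0.061, 0.017, -8], [-0.032, 0.057, 0.016, -8], [-0.039, 0.052, 0.017, -8], [-0.046, 0.046, 0.016, -8], [-0.052, 0.04, 0.017, -8], [-0.057, 0.031, 0.016, -8]]
q [ 0.331 -0.364  1.165 -0.012  2.326 -0.193] x [0.2795 0.15   0.75  ] z [ 0.016  -0.0034 -0.9999] y [0.87  0.493 0.012]
[[-0.055, -0.007, 0.044, -8], [-0.053, -0.015, 0.044, -8], [-0.05, -0.022, 0.044, -8], [-0.047, -0.029, 0.044, -8], [-0.042, -0.035, 0.045, -8], [-0.037, -0.041, 0.044, -8], [-0.031, -0.045, 0.045, -8], [-0.025, -0.05, 0.044, -8]]
q [-0.632 -0.227  1.683  0.007  1.671 -2.264] x [ 0.4497 -0.2601  0.4001] z [ 0.016  -0.0034 -0.9999] y [-0.062  0.998 -0.004]
```

Emit:
step_arm:
  deltas:
    - [[-0.005, 0.06, 0.015, -8], [-0.014, 0.058, 0.016, -8], [-0.022, 0.055, 0.017, -8], [-0.03, 0.052, 0.016, -8], [-0.037, 0.047, 0.016, -8], [-0.043, 0.042, 0.016, -8], [-0.048, 0.036, 0.016, -8], [-0.053, 0.028, 0.016, -8]]

```text
time: 6.48
tcp_pos: [0.1737, 0.1983, 0.7737]
ee_rot: [1.773, 2.571, 0.02]
contact_force: [0.4, 0.9, -0.0]
gripper_width: 1.0
finger_force: 0.0
```

Emit:
step_arm:
  deltas:
    - [[-0.054, -0.007, 0.03, -8], [-0.052, -0.015, 0.03, -8], [-0.05, -0.022, 0.03, -8], [-0.045, -0.029, 0.03, -8], [-0.042, -0.035, 0.03, -8], [-0.037, -0.041, 0.03, -8], [-0.031, -0.045, 0.03, -8], [-0.025, -0.05, 0.03, -8]]

```text
time: 7.48
tcp_pos: [0.217, -0.1179, 0.5979]
ee_rot: [0.583, 3.063, -0.008]
contact_force: [0.5, -0.4, 0.3]
gripper_width: 0.997
finger_force: 0.0
```

```bash
python3 - <<'E'
from kin import *
from h import cam,proj,toz
from cell import bot
import cv2
s=bot.observe();q=s['q'];print(s['time']);sim(q,[])
np.savez('v1.npz',p=s['tcp_pos'],r=s['ee_rot'])
im=bot.capture('wrist')[:,:,::-1];cv2.imwrite('pics/w1.png',im)
c=cam('wrist');print(proj(c,[[.583,-.321,.024],[.455,-.325,.024]]))
E
```

```text
7.475
q [-0.725 -0.698  1.652  0.009  2.165 -1.915] x [ 0.217  -0.1178  0.5979] z [ 0.0223 -0.0097 -0.9997] y [ 0.367  0.93  -0.001]
[[298.95926323 356.61103942]
 [275.51355557 311.20437437]]
```

View pics/w1.png

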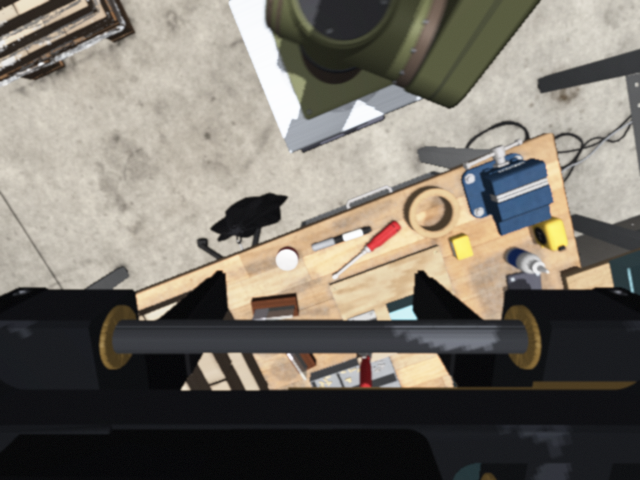

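```bash
python3 - <<'E'
from kin import *
from h import cam,proj,toz
from cell import bot
c=cam('top')
a=toz(c,(444.7,211),.07);b=toz(c,(449.5,252.4),.058);print(a,b,np.degrees(np.arctan2(*(a-b)[1::-1])),np.linalg.norm(a-b))
# block corners
K=[toz(c,(410+u/5,200+v/5),.024) for u,v in [(96,72),(207,53),(243,282),(132,297)]]
K=np.array(K);print(K.mean(0),np.degrees(np.arctan2(*(K[0]-K[3])[1::-1])),np.degrees(np.arctan2(*(K[1]-K[2])[1::-1])))
q=bot.observe()['q']
q=plan(q,[.39,-.26,.45],5,-7.0)
q=plan(q,[.575,-.315,.24],6,0)
E
```

```text
[ 0.62282452 -0.31860569  0.07      ] [ 0.53496088 -0.32732277  0.058     ] 5.665858060943556 0.08910671731917778
[ 0.5785774  -0.32308933  0.024     ] 6.7802976270064175 6.295391083858457
[[-0.042, -0.013, 0.029, -7], [-0.04, -0.018, 0.029, -7], [-0.038, -0.022, 0.03, -7], [-0.034, -0.027, 0.029, -7], [-0.031, -0.03, 0.03, -7]]
q [-0.706 -0.331  1.685  0.005  1.772 -2.505] x [ 0.3898 -0.2599  0.4497] z [ 0.0149 -0.0066 -0.9999] y [-0.228  0.974 -0.01 ]
[[-0.027, -0.016, 0.035, 0], [-0.028, -0.016, 0.036, 0], [-0.027, -0.015, 0.035, 0], [-0.028, -0.016, 0.036, 0], [-0.027, -0.015, 0.035, 0], [-0.028, -0.016, 0.036, 0]]
q [-0.584  0.112  1.621  0.003  1.393 -2.386] x [ 0.5751 -0.3152  0.2398] z [ 0.0149 -0.0066 -0.9999] y [-0.228  0.974 -0.01 ]
```

Emit:
step_arm:
  deltas:
    - [[-0.042, -0.013, 0.029, -5.6], [-0.04, -0.018, 0.029, -5.6], [-0.038, -0.022, 0.03, -5.6], [-0.036, -0.025, 0.029, -5.6], [-0.034, -0.028, 0.03, -5.6]]

```text
time: 8.15
tcp_pos: [0.3905, -0.2587, 0.4561]
ee_rot: [-0.174, 3.116, -0.015]
contact_force: [-0.3, -0.2, 0.8]
gripper_width: 1.0
finger_force: 0.0
```

```bash
python3 - <<'E'
from kin import *
from cell import bot
q=bot.observe()['q'];sim(q,[])
q=plan(q,[.58,-.315,.24],8,0)
E
```

```text
q [-0.704 -0.333  1.676  0.007  1.778 -2.385] x [ 0.3905 -0.2587  0.4561] z [ 0.021  -0.0086 -0.9997] y [-0.111  0.994 -0.011]
[[-0.022, -0.009, 0.028, 0], [-0.022, -0.009, 0.027, 0], [-0.022, -0.009, 0.028, 0], [-0.022, -0.01, 0.027, 0], [-0.022, -0.009, 0.028, 0], [-0.023, -0.01, 0.027, 0], [-0.022, -0.009, 0.028, 0], [-0.023, -0.01, 0.027, 0]]
q [-0.581  0.118  1.614  0.004  1.388 -2.264] x [ 0.5803 -0.3153  0.2405] z [ 0.021  -0.0086 -0.9997] y [-0.111  0.994 -0.011]
```

Emit:
step_arm:
  deltas:
    - [[-0.022, -0.009, 0.028, 0], [-0.022, -0.009, 0.027, 0], [-0.022, -0.009, 0.028, 0], [-0.022, -0.01, 0.027, 0], [-0.022, -0.009, 0.028, 0], [-0.023, -0.01, 0.027, 0], [-0.022, -0.009, 0.028, 0], [-0.023, -0.01, 0.027, 0]]

```text
time: 9.15
tcp_pos: [0.5795, -0.3151, 0.2412]
ee_rot: [-0.169, 3.117, -0.013]
contact_force: [-0.1, -0.5, -0.1]
gripper_width: 0.999
finger_force: 0.0
```

```bash
python3 - <<'E'
from kin import *
from h import cam,proj,toz
from cell import bot
import cv2
s=bot.observe();q=s['q'];print(s['time']);sim(q,[])
np.savez('v2.npz',p=s['tcp_pos'],r=s['ee_rot'])
c=cam('wrist')
im=bot.capture('wrist')[:,:,::-1];cv2.imwrite('pics/w2.png',im)
pr=proj(c,[[.6228,-.3186,.07],[.535,-.327,.07],[.58,-.323,.024],[.455,-.325,.024]]);print(pr)
x0,y0=150,60
cv2.imwrite('pics/w2c.png',cv2.resize(im[y0:y0+260,x0:x0+340],None,fx=2.3,fy=2.3,interpolation=cv2.INTER_CUBIC))
E
```

```text
9.15
q [-0.582  0.116  1.614  0.005  1.39  -2.262] x [ 0.5795 -0.3151  0.2412] z [ 0.0207 -0.0074 -0.9998] y [-0.108  0.994 -0.01 ]
[[312.48065085 260.42712975]
 [313.16106245 171.06201046]
 [313.71906543 209.62471618]
 [324.65215228  86.73547617]]
```

View pics/w2c.png

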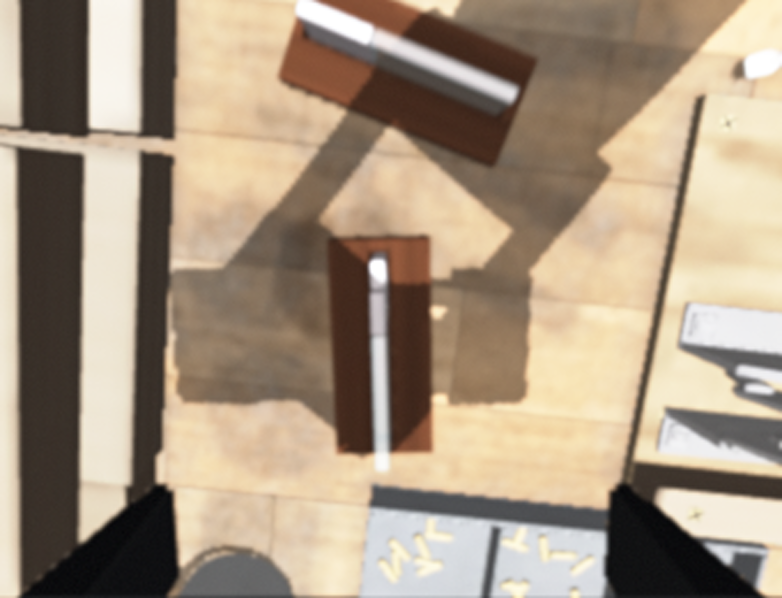

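The picture shows the nearer-to-centre plate (crop x≈380, y 255–470) with its top edge cut down over y 255–290. That is the notched plate, with its frosted end towards the robot. The blank lies at upper left, (300,10)–(515,95).

```bash
python3 - <<'E'
from kin import *
from h import cam,proj,toz
from cell import bot
c=cam('wrist')
px=lambda u,v:(150+u/2.3,60+v/2.3)
b=toz(c,px(377.5,292),.07);a=toz(c,px(382,470),.07)
print(a,b,np.linalg.norm(a-b),np.degrees(np.arctan2(*(a-b)[1::-1])))
K=np.array([toz(c,px(*p),.024) for p in [(330,237),(430,235),(432,451),(338,454)]]);print(K,K.mean(0))
u=(a-b)/np.linalg.norm(a-b); cen=a-.045*u; print('centre',cen,'y az now',np.degrees(np.arctan2(.994,-.108)))
# lateral line check through blocks centre
E
```

```text
[ 0.62441488 -0.31367247  0.07      ] [ 0.5487912  -0.32353653  0.07      ] 0.07626427666145724 7.431480170779281
[[ 0.53200382 -0.34792133  0.024     ]
 [ 0.52620065 -0.30297105  0.024     ]
 [ 0.62798674 -0.28957542  0.024     ]
 [ 0.63455035 -0.33487396  0.024     ]] [ 0.58018539 -0.31883544  0.024     ]
centre [ 0.57979287 -0.31949279  0.07      ] y az now 96.20097099612909
```

```bash
python3 - <<'E'
from h import *
c=cam('wrist');t=cam('top')
im=cv2.imread('pics/w2.png').astype(int).sum(2);tp=cv2.imread('pics/top0.png').astype(int).sum(2)
print('w',[int(v) for v in im[225,150:232:2]]);print('t',[int(v) for v in tp[228,480:515]])
for z in (0,.05,.1,.15): print(z,toz(c,(222,230),z).round(3),[toz(t,(u,228),z).round(3)[1] for u in (490,494,498)])
E
```

```text
w [691, 677, 653, 601, 296, 143, 141, 146, 145, 149, 142, 147, 146, 146, 148, 144, 142, 300, 646, 688, 685, 683, 684, 684, 683, 678, 675, 662, 622, 362, 145, 147, 148, 146, 145, 167, 504, 581, 523, 355, 335]
t [356, 361, 370, 367, 365, 346, 349, 347, 339, 318, 263, 168, 95, 84, 96, 98, 170, 247, 305, 336, 350, 352, 344, 342, 318, 248, 155, 109, 92, 79, 101, 109, 140, 221, 297]
0 [ 0.619 -0.426  0.   ] [np.float64(-0.432), np.float64(-0.44), np.float64(-0.449)]
0.05 [ 0.605 -0.413  0.05 ] [np.float64(-0.419), np.float64(-0.427), np.float64(-0.436)]
0.1 [ 0.591 -0.4    0.1  ] [np.float64(-0.406), np.float64(-0.414), np.float64(-0.422)]
0.15 [ 0.578 -0.387  0.15 ] [np.float64(-0.393), np.float64(-0.401), np.float64(-0.409)]
```

```bash
python3 - <<'E'
from kin import *
from cell import bot
q=bot.observe()['q']
q=step(q,[0,0,0],-1.2,W,P)
q=plan(q,[.588,-.318,.085],6,0)
q=plan(q,[.588,-.318,.035],3,0)
E
```

```text
[[-0.001, -0.001, 0.025, 0], [-0.001, -0, 0.025, 0], [-0.001, -0.001, 0.025, 0], [-0.001, -0, 0.025, 0], [-0.001, -0.001, 0.026, 0], [-0, -0, 0.025, 0]]
q [-0.578  0.259  1.722  0.006  1.145 -2.281] x [ 0.5879 -0.3176  0.085 ] z [ 0.0166 -0.004  -0.9999] y [-0.129  0.992 -0.006]
[[0, -0, 0.017, 0], [0, -0, 0.017, 0], [0.001, -0, 0.016, 0]]
q [-0.579  0.315  1.746  0.007  1.064 -2.283] x [ 0.5877 -0.3179  0.035 ] z [ 0.0166 -0.004  -0.9999] y [-0.129  0.992 -0.006]
```

Emit:
step_arm:
  deltas:
    - [[-0.001, -0.001, 0.025, -1.2], [-0.001, 0, 0.025, 0], [-0.001, -0.001, 0.025, 0], [-0.001, 0, 0.025, 0], [-0.001, -0.001, 0.026, 0], [0, 0, 0.025, 0], [0, 0, 0, 0]]

```text
time: 10.07
tcp_pos: [0.5861, -0.3178, 0.088]
ee_rot: [-0.203, 3.12, -0.008]
contact_force: [-1.3, 0.6, 0.4]
gripper_width: 1.0
finger_force: 0.0
```

```bash
python3 - <<'E'
from kin import *
from h import cam,proj,toz
from cell import bot
import cv2
s=bot.observe();q=s['q'];sim(q,[]);c=cam('wrist')
im=bot.capture('wrist')[:,:,::-1];cv2.imwrite('pics/w3.png',im);print(proj(c,[[.6244,-.3137,.07],[.5353,-.3253,.07],[.58,-.319,.07]]))
cv2.imwrite('pics/w3c.png',im[100:420,140:500])
E
```

```text
q [-0.58   0.254  1.723  0.005  1.15  -2.282] x [ 0.5861 -0.3178  0.088 ] z [ 0.0152 -0.004  -0.9999] y [-0.129  0.992 -0.006]
[[317.19237819 338.07499742]
 [316.85208685 183.63128571]
 [317.89534703 265.89283934]]
```

View pics/w3c.png

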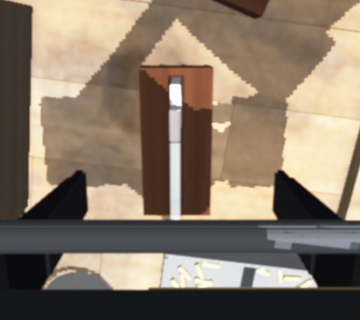

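The plate top edge runs vertically at column 316 (crop 176, rows 80–215), centred between the fingers at crop 80 and 282. Descending and gripping.

Emit:
step_arm:
  deltas:
    - [[-0.001, 0, 0.018, 0], [-0.001, 0, 0.018, 0], [0, 0, 0.016, 0], [0, 0, 0, 0]]

```text
time: 10.62
tcp_pos: [0.5898, -0.3184, 0.0319]
ee_rot: [-0.204, 3.124, -0.004]
contact_force: [-1.4, 1.3, 0.2]
gripper_width: 0.999
finger_force: 0.0
```

Emit:
step_arm:
  deltas:
    - [[0, 0, 0, 0], [0, 0, 0, 0], [0, 0, 0, 0], [0, 0, 0, 0], [0, 0, 0, 0], [0, 0, 0, 0]]
  grip: 0
  squeeze: 20

```text
time: 11.38
tcp_pos: [0.5913, -0.3194, 0.035]
ee_rot: [-0.204, 3.12, -0.008]
contact_force: [-0.1, 0.8, -0.7]
gripper_width: 0.427
finger_force: 0.0
```

Emit:
step_arm:
  deltas:
    - [[0, 0, 0, 0], [0, 0, 0, 0], [0, 0, 0, 0], [0, 0, 0, 0], [0, 0, 0, 0], [0, 0, 0, 0]]

```text
time: 12.12
tcp_pos: [0.5913, -0.3194, 0.0349]
ee_rot: [-0.204, 3.12, -0.008]
contact_force: [0.8, 0.1, -0.2]
gripper_width: 0.063
finger_force: 20.0
```

Emit:
step_arm:
  deltas:
    - [[0, 0, -0.015, 0], [0, 0, -0.03, 0], [0, 0, -0.045, 0], [0, 0, -0.055, 0], [0, 0, -0.055, 0], [0, 0, -0.05, 0]]

```text
time: 12.88
tcp_pos: [0.5871, -0.318, 0.2885]
ee_rot: [-0.204, 3.118, -0.009]
contact_force: [0.2, 0.5, -1.1]
gripper_width: 0.06
finger_force: 20.0
```

```bash
python3 - <<'E'
from h import *
i=cv2.imread('pics/scene0.png');t=cv2.imread('pics/top0.png')
a=cv2.resize(i[180:330,135:215],None,fx=4,fy=4,interpolation=cv2.INTER_CUBIC)
b=cv2.resize(t[150:245,140:225],None,fx=5.4,fy=5.4,interpolation=cv2.INTER_CUBIC)
o=np.zeros((600,320+b.shape[1],3),np.uint8);o[:,:320]=a;o[:b.shape[0],320:]=b
print(o.shape);cv2.imwrite('pics/c2.png',o)
E
```

```text
(600, 779, 3)
```

View pics/c2.png

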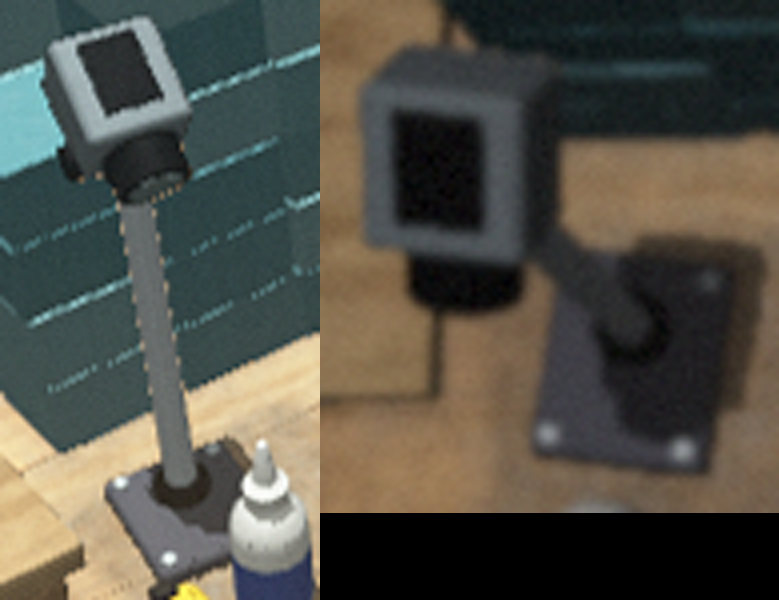

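```bash
cat > rd.py <<'E'
from h import *
from scipy.optimize import least_squares
T=cam('top');S=cam('scene')
tp=lambda x,y:np.array([140+(x-320)/5.4,150+y/5.4]); sp=lambda x,y:np.array([135+x/4,180+y/4])
obsT=[((-.0315,0,.2664),tp(467,310))]
foot=[((.09,.037),tp(562,248)),((.09,-.037),tp(735,262)),((0,-.037),tp(708,470)),((0,.037),tp(535,455))]
obsS=[((-.020,0,.25),sp(154,184))]
def pts(v,L):
    c,s=np.cos(v[2]),np.sin(v[2]); return np.array([[v[0]+c*a-s*b,v[1]+s*a+c*b,z] for a,b,z in L])
def f(v):
    r=[proj(T,pts(v,[o[0]]))[0]-o[1] for o in obsT]+[proj(S,pts(v,[o[0]]))[0]-o[1] for o in obsS]
    r+=[proj(T,pts(v,[(v[3]+a,b,.01)]))[0]-o for (a,b),o in foot]
    return np.ravel(r)
s=least_squares(f,[.62,.2,-.1,-.03]);print('pose',s.x,'resid',s.fun.round(1))
for z,A,B in [(.29,(392,228),(480,234)),(.31,(395,112),(482,122)),(.3,(365,240),(520,260)),(.01,(535,455),(708,470))]:
    a=toz(T,tp(*A),z);b=toz(T,tp(*B),z);print(z,np.degrees(np.arctan2(*(a-b)[1::-1]))-90)
print('focus',pts(s.x,[(-.11,0,.187)]))
E
python3 rd.py
```

```text
pose [ 0.62609744  0.22238808 -0.09922194 -0.04027199] resid [-1.7 -0.2  1.7 -1.5 -0.4 -0.5  0.2 -0.4  0.5  0.4 -0.4  0.4]
0.29 -4.756446928278436
0.31 -7.501656973021085
0.3 -8.25492139238591
0.01 -5.762966976894873
focus [[0.51663847 0.23328459 0.187     ]]
```

```bash
python3 - <<'E'
from kin import *
from cell import bot
s=bot.observe();q=s['q'];print(s['time'])
q=plan(q,[.47,-.05,.80],11,9.4)
psi=-.105;h=np.array([np.cos(psi),np.sin(psi),0])
def tilt(q):
    z=fk(q,P)[1].as_matrix()[:,2];return z@h
for start in ([.47,-.05,.80],[.35,-.035,.85],[.6,-.06,.7]):
    q1=plan(q,start,4,0)
    for a in (0,30,60,90,120,150,-30):
        qq=q1
        for i in range(8):
            d=np.cos(np.radians(a))*h+np.array([0,0,np.sin(np.radians(a))]); qq=step(qq,td(qq,.06*d),0,W,P)
        x,E=fk(qq,P);print(a,round(tilt(qq),3),x.round(3),qq.round(2))
E
```

```text
12.875
[[0.007, 0.025, -0.047, 9.4], [0.011, 0.024, -0.047, 9.4], [0.014, 0.022, -0.047, 9.4], [0.018, 0.019, -0.047, 9.4], [0.021, 0.016, -0.047, 9.4], [0.023, 0.012, -0.047, 9.4], [0.025, 0.009, -0.047, 9.4], [0.025, 0.004, -0.046, 9.4], [0.026, 0, -0.047, 9.4], [0.026, -0.004, -0.046, 9.4], [0.024, -0.008, -0.047, 9.4]]
q [-2.200e-01  2.900e-02  7.270e-01 -1.000e-03  2.368e+00 -1.170e-01] x [ 0.47   -0.0504  0.8003] z [ 0.0169 -0.0048 -0.9998] y [ 0.995 -0.103  0.017]
[[0, -0, 0, 0], [0, -0, 0, 0], [0, -0, 0, 0], [0, -0, 0, 0]]
q [-2.200e-01  2.900e-02  7.270e-01 -1.000e-03  2.368e+00 -1.170e-01] x [ 0.47   -0.0504  0.8003] z [ 0.0169 -0.0048 -0.9998] y [ 0.995 -0.103  0.017]
0 0.125 [ 0.816 -0.087  0.657] [-0.17  0.77  0.03  0.01  2.22 -0.07]
30 0.175 [ 0.701 -0.075  0.779] [-0.19  0.6   0.03  0.01  2.34 -0.07]
60 0.174 [ 0.536 -0.057  0.885] [-0.21  0.42  0.03  0.03  2.52 -0.09]
90 0.187 [ 0.373 -0.04   0.954] [-0.26  0.24  0.03  0.04  2.68 -0.13]
120 0.191 [ 0.226 -0.023  0.968] [-0.36 -0.09  0.35  0.03  2.68 -0.23]
150 0.123 [ 0.105 -0.003  0.915] [-0.55 -0.42  0.74 -0.01  2.6
[... 869 characters left out ...]
26, 0], [0.001, 0.032, 0.025, 0], [0.001, 0.033, 0.026, 0]]
q [-1.880e-01  1.610e-01  7.900e-01 -2.000e-03  2.174e+00 -8.600e-02] x [ 0.6004 -0.0603  0.6995] z [ 0.0169 -0.0048 -0.9998] y [ 0.995 -0.103  0.017]
0 0.156 [ 0.907 -0.093  0.557] [-0.16  0.89  0.03  0.01  2.07 -0.06]
30 0.201 [ 0.798 -0.082  0.702] [-0.17  0.72  0.03  0.01  2.2  -0.06]
60 0.193 [ 0.64  -0.065  0.828] [-0.19  0.53  0.03  0.02  2.4  -0.07]
90 0.14 [ 0.462 -0.047  0.913] [-0.23  0.35  0.03  0.03  2.62 -0.1 ]
120 0.12 [ 0.326 -0.032  0.947] [-0.27  0.09  0.25  0.02  2.68 -0.15]
150 0.042 [ 0.194 -0.017  0.912] [-0.37 -0.25  0.67 -0.    2.68 -0.26]
-30 0.061 [ 0.958 -0.098  0.427] [-0.16  1.03  0.03  0.    2.02 -0.05]
```

```bash
python3 - <<'E'
from kin import *
from cell import bot
s=bot.observe();q=s['q']
q=plan(q,[.47,-.05,.80],11,9.4)
for r in ([0,.02,-.058,0],[0,.03,-.052,0],[0,.01,-.06,0]):
  qq=q;print(r)
  for k in range(6): qq=sim(qq,[r]*4)
E
```

```text
[[0.007, 0.025, -0.047, 9.4], [0.011, 0.024, -0.047, 9.4], [0.014, 0.022, -0.047, 9.4], [0.018, 0.019, -0.047, 9.4], [0.021, 0.016, -0.047, 9.4], [0.023, 0.012, -0.047, 9.4], [0.025, 0.009, -0.047, 9.4], [0.025, 0.004, -0.046, 9.4], [0.026, 0, -0.047, 9.4], [0.026, -0.004, -0.046, 9.4], [0.024, -0.008, -0.047, 9.4]]
q [-2.200e-01  2.900e-02  7.270e-01 -1.000e-03  2.368e+00 -1.170e-01] x [ 0.47   -0.0504  0.8003] z [ 0.0169 -0.0048 -0.9998] y [ 0.995 -0.103  0.017]
[0, 0.02, -0.058, 0]
q [-0.221  0.385  0.026  0.012  2.657 -0.107] x [ 0.4756 -0.0503  0.8964] z [ 0.0735 -0.011  -0.9972] y [ 0.992 -0.103  0.074]
q [-0.237  0.323  0.026  0.036  2.632 -0.1  ] x [ 0.4409 -0.046   0.9258] z [ 0.1605 -0.0205 -0.9868] y [ 0.982 -0.101  0.162]
q [-0.262  0.254  0.026  0.07   2.61  -0.094] x [ 0.3994 -0.041   0.9558] z [ 0.2489 -0.03   -0.9681] y [ 0.963 -0.099  0.251]
q [-0.307  0.18   0.026  0.123  2.591 -0.088] x [ 0.3512 -0.0354  0.9849] z [ 0.3373 -0.0395 -0.9406] y [ 0.936 -0.096  0.34 ]
q [-0.4    0.101  0.026  0.227  2.578 -0.078] x [ 0.2969 -0.0291  1.012 ] z [ 0.4246 -0.0488 -0.9041] 
[... 1013 characters left out ...]
0.0474  0.9097] z [ 0.0799 -0.0137 -0.9967] y [ 0.991 -0.103  0.081]
q [-0.253  0.268  0.026  0.04   2.68  -0.113] x [ 0.3889 -0.0399  0.9461] z [ 0.1661 -0.0248 -0.9858] y [ 0.981 -0.101  0.168]
q [-0.297  0.18   0.026  0.088  2.68  -0.11 ] x [ 0.3262 -0.0318  0.9772] z [ 0.2519 -0.036  -0.9671] y [ 0.962 -0.098  0.254]
q [-0.39   0.091  0.026  0.19   2.68  -0.102] x [ 0.2617 -0.023   1.0031] z [ 0.3377 -0.0479 -0.9401] y [ 0.935 -0.095  0.341]
q [-0.727 -0.006  0.026  0.562  2.68  -0.065] x [ 0.1987 -0.0123  1.0241] z [ 0.4262 -0.0617 -0.9025] y [ 0.898 -0.089  0.43 ]
q [-0.322 -0.055  0.026  0.14   2.66  -0.072] x [0.1571 0.0241 1.034 ] z [ 0.4796 -0.0917 -0.8727] y [ 0.869 -0.084  0.487]
```

Emit:
step_arm:
  deltas:
    - [[0.007, 0.025, -0.047, 9.4], [0.011, 0.024, -0.047, 9.4], [0.014, 0.022, -0.047, 9.4], [0.018, 0.019, -0.047, 9.4], [0.021, 0.016, -0.047, 9.4], [0.023, 0.012, -0.047, 9.4], [0.025, 0.009, -0.047, 9.4], [0.025, 0.004, -0.046, 9.4]]

```text
time: 13.88
tcp_pos: [0.5003, -0.1222, 0.6605]
ee_rot: [1.748, 2.591, 0.009]
contact_force: [0.9, 0.2, -1.1]
gripper_width: 0.064
finger_force: 20.0
```

Emit:
step_arm:
  deltas:
    - [[0.026, 0, -0.047, 9.4], [0.026, -0.004, -0.046, 9.4], [0.024, -0.008, -0.047, 9.4], [0, 0.03, -0.052, 0], [0, 0.03, -0.052, 0], [0, 0.03, -0.052, 0], [0, 0.03, -0.052, 0], [0, 0.03, -0.052, 0]]

```text
time: 14.88
tcp_pos: [0.4883, -0.0525, 0.8818]
ee_rot: [2.324, 2.096, 0.03]
contact_force: [-1.7, 0.8, -0.2]
gripper_width: 0.061
finger_force: 20.0
```

Emit:
step_arm:
  deltas:
    - [[0, 0.03, -0.052, 0], [0, 0.03, -0.052, 0], [0, 0.03, -0.052, 0], [0, 0.03, -0.052, 0], [0, 0.03, -0.052, 0], [0, 0.03, -0.052, 0], [0, 0.03, -0.052, 0], [0, 0.03, -0.052, 0]]

```text
time: 15.88
tcp_pos: [0.4597, -0.0534, 0.9027]
ee_rot: [2.306, 2.079, 0.099]
contact_force: [0.1, 0.3, -1.0]
gripper_width: 0.065
finger_force: 20.0
```

```bash
python3 - <<'E'
from kin import *
from cell import bot
s=bot.observe();q=s['q'];print(s['time'],s['gripper_width'])
q=sim(q,[]);
for k in range(10): print(k+1,end=' ');q=sim(q,[[0,.03,-.052,0]])
E
```

```text
15.875 0.06506598690949461
q [-0.253  0.371  0.025  0.076  2.68  -0.08 ] x [ 0.4597 -0.0534  0.9027] z [ 0.0706  0.0167 -0.9974] y [ 0.992 -0.104  0.069]
1 q [-0.256  0.367  0.026  0.082  2.662 -0.078] x [ 0.4625 -0.0542  0.9047] z [ 0.0918  0.0149 -0.9957] y [ 0.991 -0.104  0.09 ]
2 q [-0.259  0.363  0.026  0.087  2.645 -0.076] x [ 0.4645 -0.055   0.9073] z [ 0.1135  0.013  -0.9935] y [ 0.988 -0.105  0.112]
3 q [-0.262  0.357  0.026  0.093  2.628 -0.074] x [ 0.4656 -0.0557  0.9104] z [ 0.1357  0.011  -0.9907] y [ 0.985 -0.105  0.134]
4 q [-0.266  0.351  0.026  0.1    2.612 -0.072] x [ 0.4659 -0.0563  0.9141] z [ 0.1583  0.009  -0.9873] y [ 0.982 -0.105  0.157]
5 q [-0.271  0.344  0.026  0.106  2.596 -0.07 ] x [ 0.4654 -0.0568  0.9184] z [ 0.1814  0.0069 -0.9834] y [ 0.978 -0.105  0.18 ]
6 q [-0.276  0.335  0.026  0.113  2.58  -0.068] x [ 0.4641 -0.0572  0.9231] z [ 0.2048  0.0047 -0.9788] y [ 0.973 -0.105  0.203]
7 q [-0.281  0.326  0.026  0.121  2.565 -0.067] x [ 0.4619 -0.0576  0.9283] z [ 0.2285  0.0025 -0.9735] y [ 0.968 -0.105  0.227]
8 q [-0.287  0.316  0.026  0.129  2.551 -0.065] x [ 0.459  -0.0578  0.934 ] z [ 2.525e-01  2.000e-04 -9.676e-01] y [ 0.962 -0.105  0.251]
9 q [-0.294  0.305  0.026  0.138  2.537 -0.064] x [ 0.4553 -0.058   0.9401] z [ 0.2767 -0.0022 -0.961 ] y [ 0.956 -0.105  0.275]
10 q [-0.302  0.293  0.026  0.147  2.523 -0.062] x [ 0.4509 -0.0582  0.9465] z [ 0.3011 -0.0046 -0.9536] y [ 0.948 -0.105  0.3  ]
```

Emit:
step_arm:
  deltas:
    - [[0, 0, -0.06, 0], [0, 0, -0.06, 0], [0, 0, -0.06, 0]]

```text
time: 16.25
tcp_pos: [0.4002, -0.0485, 0.9399]
ee_rot: [2.255, 2.03, 0.182]
contact_force: [-0.2, 0.1, -1.5]
gripper_width: 0.063
finger_force: 20.0
```

```bash
python3 - <<'E'
from kin import *
from cell import bot
s=bot.observe();q=s['q'];print(s['time'],s['gripper_width'])
q=sim(q,[])
E
```

```text
16.25 0.0631143579337362
q [-0.29   0.284  0.025  0.109  2.68  -0.083] x [ 0.4002 -0.0485  0.9399] z [ 0.1563  0.0042 -0.9877] y [ 0.982 -0.105  0.155]
```

```bash
python3 - <<'E'
from kin import *
from cell import bot
s=bot.observe();q=s['q']
q=plan(q,[.61,-.098,.75],5,0)
E
```

```text
[[-0.006, 0.036, 0.044, 0], [-0.006, 0.036, 0.044, 0], [-0.007, 0.037, 0.044, 0], [-0.006, 0.036, 0.044, 0], [-0.007, 0.037, 0.044, 0]]
q [-0.268  0.178  0.677  0.054  2.136 -0.132] x [ 0.6101 -0.0984  0.7502] z [ 0.1563  0.0042 -0.9877] y [ 0.982 -0.105  0.155]
```

Emit:
step_arm:
  deltas:
    - [[-0.006, 0.036, 0.044, 0], [-0.006, 0.036, 0.044, 0], [-0.007, 0.037, 0.044, 0], [-0.006, 0.036, 0.044, 0], [-0.007, 0.037, 0.044, 0], [0, 0.005, -0.06, 0], [0, 0.005, -0.06, 0], [0, 0.005, -0.06, 0]]

```text
time: 17.25
tcp_pos: [0.5713, -0.0957, 0.8627]
ee_rot: [2.244, 2.019, 0.204]
contact_force: [-10.7, 0.5, 10.2]
gripper_width: 0.06
finger_force: 20.0
```

Emit:
step_arm:
  deltas:
    - [[0, 0.005, -0.062, 0], [0, 0.005, -0.062, 0], [0, 0.005, -0.062, 0], [0, 0.005, -0.062, 0], [0, 0.005, -0.062, 0], [0, 0.005, -0.062, 0]]

```text
time: 18.0
tcp_pos: [0.4035, -0.0742, 0.9637]
ee_rot: [2.157, 1.937, 0.329]
contact_force: [0.1, -0.5, -0.2]
gripper_width: 0.061
finger_force: 20.0
```

```bash
python3 - <<'E'
from kin import *
from cell import bot
s=bot.observe();q=s['q'];print(s['time'],s['gripper_width'])
q=sim(q,[])
E
```

```text
18.0 0.061282526302821876
q [-0.387  0.246  0.025  0.188  2.561 -0.107] x [ 0.4035 -0.0742  0.9637] z [ 0.312  -0.0166 -0.9499] y [ 0.944 -0.104  0.312]
```

```bash
python3 - <<'E'
from kin import *
from cell import bot
s=bot.observe();q=s['q']
q=plan(q,[.55,-.112,.80],4,0)
E
```

```text
[[-0.006, 0.023, 0.05, 0], [-0.006, 0.023, 0.051, 0], [-0.007, 0.023, 0.05, 0], [-0.006, 0.022, 0.051, 0]]
q [-0.343  0.006  0.783  0.101  2.045 -0.176] x [ 0.5498 -0.1119  0.7998] z [ 0.312  -0.0166 -0.9499] y [ 0.944 -0.104  0.312]
```

Emit:
step_arm:
  deltas:
    - [[-0.007, 0.037, 0.045, 0], [-0.007, 0.037, 0.045, 0], [-0.007, 0.037, 0.045, 0], [0, 0.01, -0.06, 0], [0, 0.01, -0.06, 0], [0, 0.01, -0.06, 0], [0, 0.01, -0.06, 0], [0, 0.01, -0.06, 0]]

```text
time: 19.0
tcp_pos: [0.4299, -0.0909, 0.974]
ee_rot: [2.091, 1.874, 0.413]
contact_force: [-0.1, -0.4, -0.8]
gripper_width: 0.062
finger_force: 20.0
```

```bash
python3 - <<'E'
from kin import *
from cell import bot
s=bot.observe();q=s['q'];print(s['time'],s['gripper_width'])
q=sim(q,[])
E
```

```text
19.0 0.06227124918893041
q [-0.424  0.248  0.026  0.22   2.458 -0.115] x [ 0.4299 -0.0909  0.974 ] z [ 0.4068 -0.0321 -0.9129] y [ 0.907 -0.102  0.408]
```

Emit:
step_arm:
  deltas:
    - [[-0.01, 0.04, 0.04, 0], [0, 0.012, -0.06, 0], [0, 0.012, -0.06, 0], [0, 0.012, -0.06, 0], [0, 0.012, -0.06, 0], [0, 0.012, -0.06, 0]]

```text
time: 19.75
tcp_pos: [0.3436, -0.082, 1.0204]
ee_rot: [2.009, 1.798, 0.505]
contact_force: [0.1, 0.1, -0.2]
gripper_width: 0.06
finger_force: 20.0
```

```bash
python3 - <<'E'
from kin import *
from cell import bot
s=bot.observe();q=s['q'];print(s['time'],s['gripper_width'])
q=sim(q,[])
E
```

```text
19.75 0.06045795942998609
q [-0.597  0.132  0.025  0.398  2.457 -0.109] x [ 0.3436 -0.082   1.0204] z [ 0.5137 -0.0524 -0.8564] y [ 0.851 -0.096  0.516]
```

Emit:
step_arm:
  deltas:
    - [[0, 0.012, -0.06, 0], [0, 0.012, -0.06, 0], [0, 0, 0.03, 0]]

```text
time: 20.12
tcp_pos: [0.2987, -0.0709, 1.0255]
ee_rot: [1.965, 1.75, 0.541]
contact_force: [0.5, 0.3, 1.8]
gripper_width: 0.061
finger_force: 20.0
```

```bash
python3 - <<'E'
from kin import *
from cell import bot
s=bot.observe();q=s['q'];print(s['time'],s['gripper_width'])
q=sim(q,[]);E=fk(q,P)[1].as_matrix();print(np.degrees(np.arctan2(-.0,1)),np.degrees(np.arcsin(E[2,1])),np.degrees(np.arctan2(E[1,1],E[0,1])),E.round(3))
E
```

```text
20.125 0.06092866991609949
q [-0.744 -0.08   0.288  0.486  2.357 -0.181] x [ 0.2987 -0.0709  1.0255] z [ 0.5663 -0.0724 -0.821 ] y [ 0.816 -0.092  0.571]
-0.0 34.81066970412997 -6.465584263571562 [[ 0.117  0.816  0.566]
 [ 0.993 -0.092 -0.072]
 [-0.007  0.571 -0.821]]
```

```bash
python3 - <<'E'
from kin import *
from h import cam,proj,toz
from cell import bot
import cv2
T=cam('top');S=cam('scene')
f=lambda X:np.r_[proj(T,X)[0]-[192,252],proj(S,X)[0]-[200.5,290]]
r=least_squares(f,[.54,.23,.1]);print('bottle tip',r.x,r.fun)
# vise top
q=bot.observe()['q']
q=plan(q,[.34,.06,.75],6,0)
q=plan(q,[.38,.21,.36],8,0)
q=plan(q,[.44,.20,.26],3,0)
q=plan(q,[.511,.192,.184],4,0)
E
```

```text
bottle tip [0.53918345 0.2154565  0.11333818] [-2.41195653 -2.14562074  3.19081124  0.75694398]
[[0.023, -0.023, 0.04, 0], [0.023, -0.023, 0.04, 0], [0.023, -0.022, 0.04, 0], [0.023, -0.023, 0.04, 0], [0.022, -0.022, 0.04, 0], [0.023, -0.023, 0.04, 0]]
q [ 0.155 -0.654  1.431 -0.163  1.773  0.189] x [0.3398 0.0603 0.7499] z [ 0.5663 -0.0724 -0.821 ] y [ 0.816 -0.092  0.571]
[[0.019, -0.025, 0.042, 0], [0.02, -0.026, 0.041, 0], [0.019, -0.025, 0.042, 0], [0.02, -0.026, 0.041, 0], [0.019, -0.025, 0.042, 0], [0.02, -0.026, 0.041, 0], [0.019, -0.025, 0.042, 0], [0.02, -0.026, 0.041, 0]]
q [ 0.653 -0.733  2.169 -0.433  1.274  0.805] x [0.3796 0.2101 0.3598] z [ 0.5663 -0.0724 -0.821 ] y [ 0.816 -0.092  0.571]
[[-0.001, -0.002, 0.039, 0], [-0.001, -0.002, 0.039, 0], [-0, -0.003, 0.039, 0]]
q [ 0.526 -0.609  2.265 -0.419  1.022  0.778] x [0.4399 0.2002 0.2597] z [ 0.5663 -0.0724 -0.821 ] y [ 0.816 -0.092  0.571]
[[0, 0.004, 0.026, 0], [0, 0.004, 0.026, 0], [0, 0.004, 0.026, 0], [0.001, 0.003, 0.025, 0]]
q [ 0.422 -0.391  2.255 -0.433  0.79   0.768] x [0.5106 0.1924 0.1837] z [ 0.5663 -0.0724 -0.821 ] y [ 0.816 -0.092  0.571]
```

Emit:
step_arm:
  deltas:
    - [[0.023, -0.023, 0.04, 0], [0.023, -0.023, 0.04, 0], [0.023, -0.022, 0.04, 0], [0.023, -0.023, 0.04, 0], [0.022, -0.022, 0.04, 0], [0.023, -0.023, 0.04, 0], [0.019, -0.025, 0.042, 0], [0.02, -0.026, 0.041, 0]]

```text
time: 21.12
tcp_pos: [0.3484, 0.0964, 0.6586]
ee_rot: [1.982, 1.765, 0.556]
contact_force: [0.6, 0.1, -1.1]
gripper_width: 0.061
finger_force: 20.0
```

Emit:
step_arm:
  deltas:
    - [[0.019, -0.025, 0.042, 0], [0.02, -0.026, 0.041, 0], [0.019, -0.025, 0.042, 0], [0.02, -0.026, 0.041, 0], [0.019, -0.025, 0.042, 0], [0.01, -0.013, 0.02, 0]]

```text
time: 21.88
tcp_pos: [0.3717, 0.2045, 0.39]
ee_rot: [1.986, 1.769, 0.549]
contact_force: [1.2, 0.1, -0.6]
gripper_width: 0.061
finger_force: 20.0
```

```bash
python3 - <<'E'
from kin import *
from h import cam,proj
from cell import bot
import cv2
s=bot.observe();q=s['q'];print(s['time'],s['gripper_width']);sim(q,[]);x,E=fk(q,P)
np.savez('v4.npz',p=s['tcp_pos'],r=s['ee_rot'])
im=bot.capture('wrist')[:,:,::-1];cv2.imwrite('pics/w4.png',im);c=cam('wrist')
L=np.array([[.0564,0,-.0351+.012],[.0564-.012,0,-.0351+.012],[.0564-.012,0,-.0351],[.0414,.003,-.0021],[.026,0,-.0351]])
print(proj(c,x+E.apply(L)))
v=np.array([.6261,.2224,-.105]);C=lambda a,z:[v[0]+np.cos(v[2])*a,v[1]+np.sin(v[2])*a,z]
print(proj(c,[C(-.02,.25),C(0,0)]))
big=cv2.resize(im[150:330,230:410],None,fx=2.6,fy=2.6,interpolation=cv2.INTER_CUBIC)
o=np.zeros((480,800,3),np.uint8);o[:240,:320]=cv2.resize(im,(320,240));o[:468,325:325+468]=big;cv2.imwrite('pics/w4c.png',o)
E
```

```text
21.875 0.060612717982216444
q [ 0.629 -0.755  2.126 -0.386  1.326  0.753] x [0.3717 0.2045 0.39  ] z [ 0.5519 -0.0506 -0.8324] y [ 0.826 -0.1    0.554]
[[323.33910538 188.66875193]
 [323.22584942 218.1950114 ]
 [323.40763962 224.24794854]
 [329.36360525 216.00497123]
 [323.22298301 270.5963979 ]]
[[422.65554135 173.87202274]
 [317.24594083 166.85083567]]
```

View pics/w4c.png

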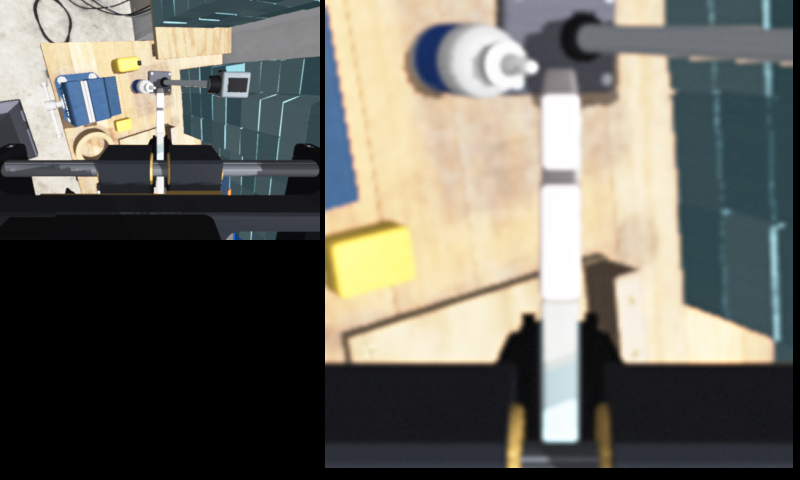

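```bash
python3 - <<'E'
import cv2
im=cv2.imread('pics/w4.png');cv2.imwrite('pics/w4r.png',cv2.resize(im[130:215,300:510],None,fx=3.8,fy=3.8,interpolation=cv2.INTER_CUBIC))
E
```

```text
(no output)
```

View pics/w4r.png

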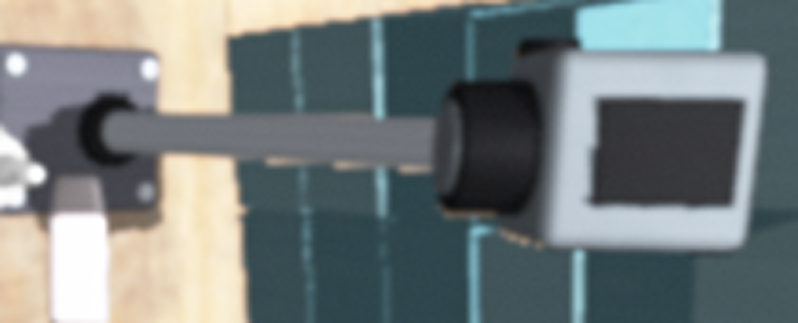

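The crop shows the lens rim centre at about (450,148), i.e. full image (418,169), and the foot's back corners at (158,50) and (160,213). I'll refit the reader using all three cameras.

```bash
cat > rd2.py <<'E'
from h import *
from scipy.optimize import least_squares
exec(open('rd.py').read().split("def f(v)")[0])
m=np.load('v4.npz');mm=bot.camera_model('wrist');X=np.eye(4);X[:3,:3]=R.from_rotvec(m['r']).as_matrix();X[:3,3]=m['p'];Q=np.linalg.inv(X@mm['T_tool_cam'])
Wc=(T[0]*0+np.array([[mm['fx'],0,mm['cx']],[0,mm['fy'],mm['cy']],[0,0,1]]),Q[:3,:3],Q[:3,3])
wp=lambda x,y:np.array([300+x/3.8,130+y/3.8])
wl=[((-.020,0,.25),wp(450,148)),((-.020+.0115*-1,0,.2664),None)]
Et=R.from_rotvec(m['r'])
def f(v,full=False):
    b=v[4:13].reshape(3,3)
    Tb,Sb,Wb=[(c[0],c[1],c[2]+bb) for c,bb in zip((T,S,Wc),b)]
    r=[proj(Tb,pts(v,[o[0]]))[0]-o[1] for o in obsT]+[proj(Sb,pts(v,[o[0]]))[0]-o[1] for o in obsS]
    r+=[proj(Tb,pts(v,[(v[3]+a,c,.01)]))[0]-o for (a,c),o in foot]
    r+=[proj(Wb,pts(v,[(-.020,0,.25)]))[0]-wp(450,148)]
    r+=[proj(Wb,pts(v,[(v[3]+.09,y,.01)]))[0]-wp(*p) for y,p in ((.037,(158,50)),(-.037,(160,213)))]
    pl=m['p']+Et.apply([[.0564,0,-.029],[.0444,0,-.0291]]); pu=proj(Wb,pl)
    r+=[(pu[:,0]-[320.4,320.8])*.7]
    # plate x offset free v[13]
    pl=m['p']+Et.apply([[.0444+v[13],0,-.0231],[.026+v[13],0,-.0351]]); pv=proj(Wb,pl)[:,1]-[215.4,265.4]
    r+=[pv*.7]
    return np.r_[np.ravel(np.concatenate(r)),v[4:13]/.0015,v[13]/.002]
s=least_squares(f,np.r_[.62,.2,-.1,-.03,np.zeros(10)],x_scale=.01)
print('pose',s.x[:4].round(4),'bias mm',(s.x[4:13]*1e3).round(1),'dx',s.x[13]*1e3);print(s.fun[:24].round(1))
J=s.jac;C=np.linalg.inv(J.T@J);print('sd',np.sqrt(np.diag(C))[:4])
print('focus',pts(s.x,[(-.11,0,.187)]))
E
python3 rd2.py
```

```text
pose [ 0.6248  0.2249 -0.1096 -0.039 ] bias mm [ 2.3 -0.2  0.7 -0.6  0.5 -0.1  0.9 -1.3  0.2] dx -0.6183258531633706
[-1.9  0.4  0.5 -0.5 -0.1 -0.7  0.4 -0.2  0.3  0.5 -0.6  0.1  0.7  1.5
  0.2 -0.2 -0.5 -0.8 -0.1 -0.4 -0.5  0.4  1.6 -0.1]
sd [0.00134599 0.00105632 0.01347127 0.00154163]
focus [[0.51543905 0.23694554 0.187     ]]
```

```bash
cat > fin.py <<'E'
from kin import *
from cell import bot
F=np.array([.5155,.2375,.187]);LB=np.array([.041,.003,-.0021])
def info():
    s=bot.observe();q=s['q'];E=R.from_rotvec(s['ee_rot']);M=E.as_matrix()
    lab=s['tcp_pos']+E.apply(LB)
    print(s['time'],'elev',np.degrees(np.arcsin(M[2,1])),'az',np.degrees(np.arctan2(M[1,1],M[0,1])),'level',np.degrees(np.arcsin(M[2,0])),'w',s['gripper_width'],'F',s['contact_force'])
    print('label',lab,'err tool',E.inv().apply(F-lab).round(4),'q',q.round(2));return s,E
E
python3 - <<'E'
from fin import *
s,E=info();q=s['q']
tcp=F-E.apply(LB);print(tcp)
q=plan(q,tcp-E.apply([0,.01,.05]),6,0)
E
```

```text
21.925 elev 33.421348030441244 az -6.7818939589900475 level 0.6360183536769093 w 0.0633312088160997 F [-0.01435563 -0.09842679 -3.10858392]
label [0.3771     0.24544016 0.39064728] err tool [0.0052 0.0033 0.2463] q [ 0.63 -0.75  2.13 -0.39  1.33  0.75]
[0.50962232 0.19694186 0.18313991]
[[0.001, -0.001, 0.033, 0], [0.001, -0.001, 0.033, 0], [0.001, -0.001, 0.033, 0], [0.001, -0.001, 0.032, 0], [0.001, -0.001, 0.033, 0], [0, -0.002, 0.032, 0]]
q [ 0.461 -0.503  2.262 -0.378  0.907  0.738] x [0.4735 0.2004 0.2194] z [ 0.5485 -0.0518 -0.8346] y [ 0.829 -0.099  0.551]
```

Emit:
step_arm:
  deltas:
    - [[0.001, -0.001, 0.033, 0], [0.001, -0.001, 0.033, 0], [0.001, -0.001, 0.033, 0], [0.001, -0.001, 0.032, 0], [0.001, -0.001, 0.033, 0], [0, -0.002, 0.025, 0], [0, 0, 0, 0], [0, 0, 0, 0]]

```text
time: 22.92
tcp_pos: [0.4727, 0.2005, 0.2336]
ee_rot: [1.984, 1.766, 0.553]
contact_force: [0.6, -0.2, -0.6]
gripper_width: 0.066
finger_force: 20.0
```

```bash
python3 - <<'E'
from fin import *
s,E=info()
E
```

```text
22.925 elev 33.88465853800811 az -6.95502037227326 level 0.7956100356466084 w 0.06567748338339115 F [ 0.57572776 -0.21317135 -0.57022969]
label [0.47860126 0.24106611 0.23762249] err tool [-0.0001  0.0025  0.0627] q [ 0.46 -0.52  2.25 -0.38  0.93  0.73]
```

Emit:
step_arm:
  deltas:
    - [[0, 0, 0.02, 0], [0, 0.001, 0.02, 0], [0, 0.001, 0.015, 0], [0, 0, 0.007, 0], [0, 0, 0, 0], [0, 0, 0, 0], [0, 0, 0, 0]]

```text
time: 23.8
tcp_pos: [0.5081, 0.1974, 0.1809]
ee_rot: [1.983, 1.768, 0.549]
contact_force: [-1.0, -0.4, -1.5]
gripper_width: 0.059
finger_force: 20.0
```

```bash
python3 - <<'E'
from fin import *
from h import cam,proj
import cv2
s,E=info()
a=bot.capture('scene')[:,:,::-1];b=bot.capture('top')[:,:,::-1];w=bot.capture('wrist')[:,:,::-1]
for n,i in zip(('fs','ft','fw'),(a,b,w)): cv2.imwrite(f'pics/{n}.png',i)
A=cv2.resize(a[170:320,120:260],None,fx=2.8,fy=2.8,interpolation=cv2.INTER_CUBIC)
B=cv2.resize(w[60:300,220:500],None,fx=1.4,fy=1.4,interpolation=cv2.INTER_CUBIC)
C=cv2.resize(b[150:300,140:260],(150,180))
o=np.zeros((600,800,3),np.uint8);o[:A.shape[0],:A.shape[1]]=A;o[:B.shape[0],400:400+B.shape[1]]=B
C=cv2.resize(b[150:270,140:300],None,fx=2.1,fy=2.1,interpolation=cv2.INTER_CUBIC);o[345:345+C.shape[0],420:420+C.shape[1]]=C
cv2.imwrite('pics/fin.png',o)
c=cam('wrist');v=np.array([.6248,.2249,-.1096]);D=lambda a,z:[v[0]+np.cos(v[2])*a,v[1]+np.sin(v[2])*a,z]
print('wrist lens',proj(c,[D(-.02,.25)]),'label',proj(c,s['tcp_pos']+E.apply(LB)), 'scene label',proj(cam('scene'),s['tcp_pos']+E.apply(LB)))
E
```

```text
23.8 elev 33.74121691604219 az -6.811667322706153 level 0.6794062036293372 w 0.059330133088736275 F [-0.95989688 -0.39019575 -1.48723653]
label [0.51399433 0.23791132 0.18479129] err tool [-0.0002  0.0025 -0.001 ] q [ 0.42 -0.39  2.25 -0.39  0.79  0.74]
wrist lens [[567.44690836 216.19914944]] label [[325.21690348 215.13431301]] scene label [[197.06238676 275.09548715]]
```

View pics/fin.png

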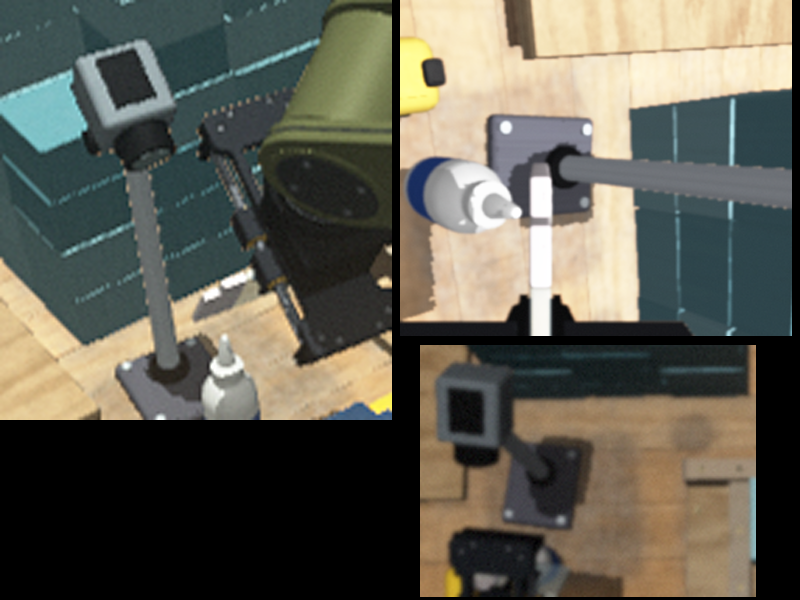

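The scene crop shows the plate standing free at (225,295), below and in front of the lens, with the gripper clear of the reader. The wrist view shows the plate in the pads at columns 530–550. A numeric check of where the lens barrel sits in the wrist image:

```bash
python3 - <<'E'
import cv2,numpy as np
i=cv2.imread('pics/fw.png').astype(int).sum(2)
for u in range(540,640,8): print(u,[int(v) for v in i[160:280:4,u]])
E
```

```text
540 [195, 190, 192, 190, 193, 191, 295, 339, 350, 348, 337, 351, 335, 315, 189, 189, 191, 193, 228, 231, 239, 240, 237, 240, 229, 230, 233, 236, 232, 234]
548 [194, 190, 193, 192, 188, 188, 277, 177, 49, 49, 121, 158, 167, 172, 171, 166, 137, 62, 39, 84, 209, 238, 233, 238, 236, 231, 236, 232, 233, 231]
556 [188, 190, 190, 196, 128, 39, 58, 177, 179, 182, 180, 179, 179, 179, 178, 183, 182, 180, 176, 156, 33, 38, 196, 236, 238, 236, 233, 235, 234, 234]
564 [188, 189, 177, 42, 36, 139, 178, 178, 178, 177, 180, 179, 174, 179, 180, 177, 181, 178, 179, 177, 100, 31, 34, 533, 647, 659, 631, 564, 477, 360]
572 [231, 290, 71, 37, 37, 175, 181, 174, 178, 174, 182, 180, 176, 180, 179, 179, 177, 182, 179, 203, 49, 35, 41, 95, 191, 193, 191, 191, 191, 191]
580 [619, 620, 43, 35, 36, 35, 230, 179, 177, 177, 178, 177, 179, 177, 176, 178, 176, 251, 202, 40, 42, 42, 62, 99, 190, 191, 191, 191, 194, 191]
588 [617, 606, 54, 49, 38, 38, 37, 36, 66, 197, 329, 385, 413, 402, 244, 81, 30, 30, 35, 35, 67, 77, 69, 85, 179, 193, 193, 187, 195, 192]
596 [181, 168, 55, 66, 74, 71, 69, 52, 42, 44, 41, 43, 40, 41, 42, 47, 74, 85, 86, 91, 78, 77, 70, 78, 182, 179, 193, 191, 187, 191]
604 [180, 179, 55, 65, 74, 77, 89, 96, 98, 110, 119, 127, 142, 150, 159, 143, 128, 118, 99, 88, 82, 82, 73, 76, 181, 181, 177, 187, 186, 196]
612 [181, 177, 47, 64, 74, 79, 83, 91, 99, 104, 115, 127, 141, 148, 162, 151, 134, 115, 104, 89, 84, 77, 74, 65, 180, 182, 180, 173, 189, 190]
620 [177, 178, 40, 68, 70, 79, 88, 88, 94, 99, 109, 124, 136, 150, 161, 148, 137, 121, 102, 86, 87, 82, 54, 70, 181, 180, 180, 180, 184, 192]
628 [178, 177, 76, 49, 50, 74, 82, 86, 90, 98, 108, 125, 137, 146, 158, 150, 137, 120, 103, 96, 86, 76, 63, 185, 181, 179, 179, 181, 180, 188]
636 [181, 184, 172, 44, 47, 54, 75, 88, 93, 99, 109, 122, 138, 148, 158, 151, 136, 120, 107, 94, 68, 91, 181, 182, 180, 181, 182, 184, 186, 179]
```

Emit:
step_arm:
  deltas:
    - [[0.001, 0.002, -0.001, 0], [0, 0.002, 0, 0], [0, 0, 0, 0], [0, 0, 0, 0], [0, 0, 0, 0], [0, 0, 0, 0], [0, 0, 0, 0]]

```text
time: 24.82
tcp_pos: [0.5108, 0.1977, 0.1831]
ee_rot: [1.984, 1.769, 0.547]
contact_force: [-0.3, 0.3, -0.7]
gripper_width: 0.062
finger_force: 20.0
```

```bash
python3 - <<'E'
from fin import *
from h import cam,proj
s,E=info()
c=cam('wrist');v=np.array([.6248,.2249,-.1096]);L=np.array([v[0]-np.cos(v[2])*.02,v[1]-np.sin(v[2])*.02,.25])
print('depth',(c[1]@L+c[2])[2],'lens in tool from label',E.inv().apply(L-s['tcp_pos'])-LB, s['qvel'].round(3))
t=bot.capture('top');import cv2
a=cv2.imread('pics/top0.png')[255:312,415:480].astype(int);b=t[255:312,415:480,::-1].astype(int);print('blank change',np.abs(a-b).mean())
E
```

```text
24.825 elev 33.67780560580258 az -6.805167961889085 level 0.6427195445030413 w 0.061501688344057094 F [-0.27940198  0.32708474 -0.74162702]
label [0.51668828 0.23830209 0.18698355] err tool [-0.0009 -0.0009 -0.0006] q [ 0.42 -0.38  2.25 -0.39  0.79  0.74]
depth 0.16640998011409985 lens in tool from label [-0.00063844  0.10895626 -0.0031306 ] [-0.    -0.    -0.     0.001  0.     0.001]
blank change 8.729644624381466
```

```bash
python3 - <<'E'
from cell import bot
import cv2,numpy as np
b=cv2.cvtColor(bot.capture('top'),cv2.COLOR_RGB2GRAY).astype(np.float32);a=cv2.cvtColor(cv2.imread('pics/top0.png'),cv2.COLOR_BGR2GRAY).astype(np.float32)
s=np.s_[268:312,415:480]
print(cv2.phaseCorrelate(a[s],b[s]), a[s].mean(),b[s].mean())
print(cv2.matchTemplate(b[260:320,405:490],a[276:308,422:474],cv2.TM_CCOEFF_NORMED).max(), np.unravel_index(cv2.matchTemplate(b[260:320,405:490],a[276:308,422:474],cv2.TM_CCOEFF_NORMED).argmax(),(29,34)))
bot.sign_off()
E
```

```text
((-0.08300408754462296, 0.5252744222783754), 1.041833441198608) 90.61853 99.56678
0.9960116 (np.int64(16), np.int64(17))
the job is handed in; nothing more can be done
```

The notched plate is held by its clear glass with its label facing the lens, on my estimate about 1 mm from the reading point and tilted 33.7° (35° asked). It was handed in at about 25 s, the blank plate is unmoved in the top view, and nothing touched the reader at the end, though the force sensor briefly read about 15 N (cause unknown) during the tilt high in the air.

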